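Pin the mixing bowl's trunnion with its hairpin clip

ROBOT

A 6-joint arm with a two-finger parallel gripper is mounted at the origin on the work surface. World frame = base frame: x ahead of the robot, y to its left, z up, the work surface at z = 0. Lengths are in m, angles in degrees, forces in N, time in s.
With the tool pointing down it reaches from about 0.325 to 0.9 m from the base axis. Payload 3.5 kg.
Tool frame: the origin (TCP) lies between the finger pads; the fingertips stand 14 mm ahead of it and the grasp point (between the pads) lies 5 mm behind it (arm.tip_reach is the distance from the TCP to the fingertips, in m); y points along the fingers, x is the direction in which the jaws open and shut, and the axes are right-handed (so a half turn about y gives the same grasp; the last joint's range is limited). The gripper opens to 85 mm and grips with 20 to 120 N. Pads are 22 mm wide; open, the fingers measure 114 mm over their backs; the gripper's body (76 mm by 85 mm) begins 54 mm behind the grasp point. The pads swing forward as they close: fully open they stand 13 mm farther back than shut.
Start: joints at [-76.169, 15.837, -1.513, 72.651, 0, 84.076], TCP at [0.211, -0.588, 0.221] pointing down, gripper open.
Joint ranges: [-178.77, 178.77], [-48.84, 107.48], [-61.69, 71.31], [-111.58, 123.2], [-90, 87.43], [-180, 180]. Speed limits (degrees/s): [147.25, 147.25, 180, 180, 180, 180].

INTERFACE

Orientations are given as a 3x3 rotation matrix whose columns are the frame's x, y, z axes.
In Python, from plant import arm gives the robot as it stands.
- The arm moves only by the tool step_arm, never from a script. Its argument "increments" is a list of rows, each a list of 6 numbers: the shift along the tool's x, y, z in m, then the turn, a rotation vector about the tool's x, y, z in rad. A call has 1 to 10 rows; each row shifts and turns the commanded pose from where the row before left it, along the tool's axes as they then stand; what a row does not reach is not made up. A row lasts 1/12 s, in which the tool goes at most 41.7 mm and 7.16 degrees, less where a joint would pass 70% of its speed; a pose out of reach is approached as far as the arm can. A call is refused whole if a number of a shift passes 0.0417 or a number of a turn 0.125, either way. A call with a gripper value outside its range is refused whole. "grip" is the gripper's target within -1 to 1 (fully open at 1, half-way at 0, shut at -1), set as the call begins (left out, the last holds). The fingers move at their own pace and stop on an object; the grip force is fixed at half the most. Time passes only in rows, so rows that do not move let the fingers close. It gives the time, the measured TCP pose, the force and the opening at its end, in the units of the state.
- arm.observe(): the state, without advancing time (a new reading comes with each control period).
- arm.snapshot(name): name is "scene" or "top"; returns the picture (400x640x3 uint8, red, green, blue); there is no depth.
- arm.calibration(name): a dict with "fx", "fy", "cx", "cy" (pixels), "R" (3x3) and "t" (3): a world point X has camera coordinates R X + t. Camera axes: x right, y down, z forward; pixel columns grow to the right and rows downward; lengths in m; the calibration is good to about 2 mm. A picture is of the moment at which its call begins. calibration takes no time and is no camera call.
- arm.sign_off(): hands the job in, once; it reports no verdict.
Trained networks look in the newest picture that a camera, given by its name, has taken for a name from the list of things; names that differ only in an ending like _2 or _b are one class to them, and where a whole thing is asked for, a point or a joint stands for the part that bears it (a point fixed in the world has none). Each returns a list of dicts, best first, with "conf" (0 to 1); they miss things now and then, are a little off and sometimes report something else, mostly with a low value. They report only what shows in the picture. A call takes as long as a camera call. They do not tell look-alikes from the thing itself.
- arm.masks_of(query, camera): "pixels" (400x640 bool, what is visible of it) and "uv" ([column, row] in pixels, amid what is visible of it).
- arm.pinpoint(query, camera): "uv" ([column, row] in pixels: a listed point, or the origin of a listed thing).
The state is a dict: "clock": time; "joint_pos": joint angles; "dq": joint speeds; "tau": joint torques, N m; "position": TCP position; "tcp_rot": TCP orientation; "contact_force": force on the tool from outside, world axes, zero at the start; "ft_torque": the same for the moment, N m; "grip_width": finger opening in m.
Only numpy, scipy, OpenCV 4.12 (cv2) and the standard library are available. Lean on these libraries where they do the work, as an engineer would, in place of code of your own. Each camera call takes 0.05 s, during which the arm holds its last target.

TASK

The trunnion pin of the tilting mixing bowl has to be locked: take the pink-gripped hairpin clip out of its wooden rack, thread its straight leg down through the cross-hole in the pin (feel for the hole gently, never forcing the clip), and press it fully home so that the sprung leg snaps round the shank and the grip sits on top of the pin. Then let go and leave it upright; do not disturb the bottle, jar, ramekin or spoon nearby.

Things in the scene. Friction and masses are not known exactly. Their poses are not given: they have to be found in the camera images.
- pin_root (a point): Smooth level steel pin, 20 mm in diameter, sticking out of the white stand's cheek along this frame's -y; z is up. This point: on the pin's axis at the cheek's outer face, 125 mm above the worktop. An upright cross-hole 7.5 mm wide (dark from above) goes through the axis; its centre lies 20 to 52 mm out from here, not measured: feel for it with the clip's leg. The pin ends 12 mm beyond it.
- stand: Fixed stand, origin at the centre of its base's underside (base 170 x by 260 mm y), with a lime bowl between two cheeks: rim 208 mm across, 134 mm high; cheeks 137 mm high, 50 mm wide (x). pin_root is at y -127, z 125 mm in its frame. Nothing stands under the pin. The pin does not turn; it slides lengthwise only if pushed with over 9 N.
- clip_grip (a point): Centre of the loose hairpin clip's pink grip tab (24 mm x, 14 mm y, its top 18 mm above this point): pinch it across the 14 mm (y). From 17 to 33 mm below this point follows a shoulder of the same thickness, x -12 to +26 mm, flat underneath. The clip weighs about 60 g and starts upright (z up, legs down) in the rack's slot.
- clip_seat (a point): Point of the clip 33 mm below clip_grip, same axes: centre of the straight leg at the shoulder's flat underside. When the clip is home this underside rests on the top of the pin, 10 mm above the pin's axis.
- clip_tip (a point): Rounded end of the clip's straight leg (5 mm wire), 44 mm below clip_seat. The sprung leg hangs on the clip's +x side, its flared end 15 mm off and 32 mm below clip_seat.
- clip: The whole clip, origin at clip_seat. The sprung leg's bulge, 20 mm below the origin, must ride over one side of the shank (either side), so the clip's y axis lies along the pin. The push rises to about 3 to 10 N (and sideways up to 9 N) from 33 to 20 mm above the pin's axis, then drops or turns to a pull as it snaps on, and rises steeply when home. A push of over 25 N is forcing it.
- rack: Fixed beech block 70 (x) by 60 (y) by 60 mm high, origin at the centre of its underside. The clip's legs stand in a slot open at the top (x -5 to +20, y -4 to +4 mm, 50 mm deep), its shoulder resting on the block's top; lift it straight up by at least 50 mm.
- vanilla: Amber vanilla bottle, 52 mm in diameter, 150 mm tall, origin at its foot; leave alone.
- spice_jar: Spice jar with red cap, 44 mm in diameter, 85 mm tall, origin at its foot; leave alone.
- ramekin: White ramekin, 76 mm in diameter, 45 mm tall, origin at its foot; leave alone.
- spoon: Steel spoon 160 mm long lying along its x axis, origin at its underside; leave alone.
There are look-alikes about, which are no part of the job. Leave any purple look-alike of the clip alone.

How it is judged:
By the outcome, as a careful person would: the job done as asked, in the order asked, and still so for the second after the job is handed in, with the robot touching nothing.
It also fails if it takes over 72 s, if anything falls off the work surface, if the arm or the gripper's body presses on something with over 40 N, if the wrist force passes 120 N, or if a joint passes its speed limit or range.

## Working session

There is one attempt and no reset: what is moved stays moved. The work goes in short steps, Python scripts to look and compute and a tool call to move; the robot and the scene stay as the last step left them, time stands still between calls to the robot, and variables do not carry over. Pictures are saved under pics/ and viewed, and the job is handed in when it is done.

Besides the shell and the picture viewer there is one more tool, called after ">>>" as name([rows], argument=value, ...), one row to a line, values as JSON. step_arm: Moves the arm, as the interface text tells. Its arguments: {"type":"object","properties":{"increments":{"type":"array","items":{"type":"array","items":{"type":"number"}}},"grip":{"type":"number"}},"required":["increments"]}

```bash
ls; mkdir -p pics
python3 - <<'E'
from plant import arm
import cv2,numpy as np
for n in ("scene","top"):
    im=arm.snapshot(n); cv2.imwrite(f"pics/{n}0.png",im[:,:,::-1])
    c=arm.calibration(n); print(n,c)
    for q in ("pin_root","clip_grip","clip_seat","clip_tip","rack","stand","vanilla","spice_jar","ramekin","spoon"):
        print(q,[(np.round(d["uv"],1).tolist(),round(d["conf"],2)) for d in arm.pinpoint(q,n)[:3]])
s=arm.observe(); print({k:np.round(v,4).tolist() for k,v in s.items()})
E
```

```text
pics
scene {'fx': 388.0595119003427, 'fy': 388.0595119003427, 'cx': 310.85292726905567, 'cy': 198.42638829325935, 'R': array([[ 0.46222764,  0.88659556,  0.01714408],
       [ 0.67389528, -0.33863847, -0.65664994],
       [-0.57637728,  0.31507507, -0.75400062]]), 't': array([-0.15638704, -0.3125935 ,  1.23462042])}
pin_root [([393.5, 184.0], 0.86)]
clip_grip [([241.1, 234.5], 0.83), ([293.3, 231.1], 0.58), ([207.1, 207.8], 0.58)]
clip_seat [([298.5, 242.7], 0.9), ([201.0, 213.7], 0.69), ([236.7, 240.4], 0.64)]
clip_tip [([187.4, 230.9], 0.76), ([305.3, 262.2], 0.64), ([239.2, 238.2], 0.48)]
rack [([242.8, 259.3], 0.6)]
stand [([414.0, 191.5], 0.73)]
vanilla [([259.7, 338.6], 0.68), ([414.0, 190.7], 0.29)]
spice_jar [([350.9, 308.2], 0.7)]
ramekin [([257.4, 189.9], 0.59)]
spoon [([184.4, 290.8], 0.71)]
top {'fx': 471.981548854753, 'fy': 471.981548854753, 'cx': 316.98714839167724, 'cy': 210.6199399901232, 'R': array([[-0.0145921 , -0.99983269,  0.0110303 ],
       [-0.99129715,  0.01302234, -0.13099763],
       [ 0.13083207, -0.01284583, -0.99132132]]), 't': array([-0.11598809,  0.535
[... 220 characters left out ...]
]
clip_tip [([327.1, 189.6], 0.71), ([399.7, 259.3], 0.58)]
rack [([372.6, 216.3], 0.83)]
stand [([199.5, 214.5], 0.78)]
vanilla [([383.1, 148.7], 0.58)]
spice_jar [([312.4, 143.3], 0.81)]
ramekin [([333.4, 284.9], 0.87)]
spoon [([420.4, 210.2], 0.59), ([232.8, 191.2], 0.37)]
{'clock': 1.1, 'joint_pos': [-76.1684, 15.8361, -1.5124, 72.6513, -0.0019, 84.0744], 'dq': [-0.0652, 0.0362, -0.0406, 0.0286, -0.0727, 0.043], 'tau': [0.0002, -44.5503, 29.557, 0.0008, -0.0, -0.0], 'position': [0.2112, -0.5882, 0.2205], 'tcp_rot': [[0.338, -0.0, 0.9411], [-0.9411, -0.0, 0.338], [-0.0, -1.0, -0.0]], 'contact_force': [0.0772, -0.6423, -0.7607], 'ft_torque': [-0.009, -0.0297, 0.0128], 'grip_width': 0.0855}
```

View pictures.

View pics/scene0.png

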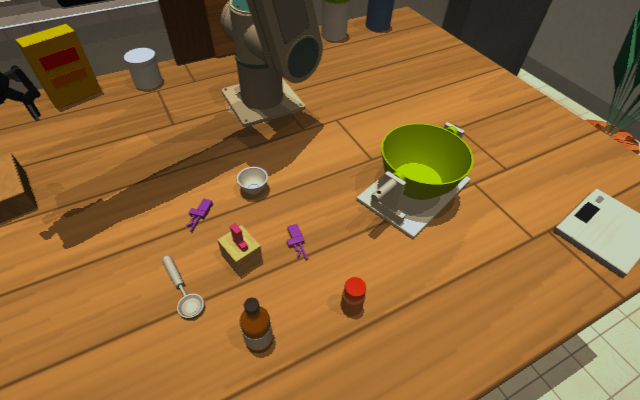

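View pics/top0.png

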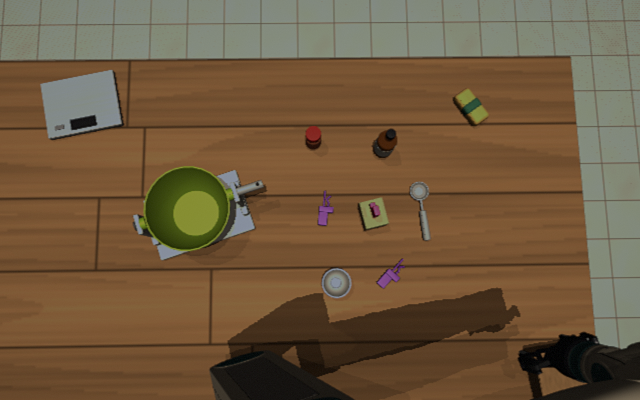

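The pink clip stands in the rack (top ~(375,210), scene ~(238,236)). The purple ones lie at top (325,210) and (390,275). The pin points right and slightly up in the top view, at ~(250,188).

```bash
cat > h.py <<'E'
import numpy as np
from plant import arm
C={n:arm.calibration(n) for n in("scene","top")}
def ray(n,uv):
    c=C[n];R=c["R"];o=-R.T@c["t"]
    d=R.T@np.array([(uv[0]-c["cx"])/c["fx"],(uv[1]-c["cy"])/c["fy"],1]);return o,d/np.linalg.norm(d)
def atz(n,uv,z):
    o,d=ray(n,uv);return o+d*(z-o[2])/d[2]
def tri(a,b):
    A=np.zeros((3,3));v=np.zeros(3)
    for o,d in(ray("scene",a),ray("top",b)):
        P=np.eye(3)-np.outer(d,d);A+=P;v+=P@o
    return np.linalg.solve(A,v)
def proj(n,X):
    c=C[n];p=c["R"]@np.asarray(X)+c["t"];return np.array([c["fx"]*p[0]/p[2]+c["cx"],c["fy"]*p[1]/p[2]+c["cy"]])
E
python3 - <<'E'
from h import *; import cv2
print("root",tri((393.5,184),(235.3,190.5)), atz("scene",(393.5,184),.125),atz("top",(235.3,190.5),.125))
for q,a,b in(("van",(259.7,338.6),(383.1,148.7)),("jar",(350.9,308.2),(312.4,143.3)),("ram",(257.4,189.9),(333.4,284.9)),("spoon",(184.4,290.8),(420.4,210.2)),("rack",(242.8,259.3),(372.6,216.3)),("stand",(414,191.5),(199.5,214.5))):
    print(q,atz("scene",a,0).round(3),atz("top",b,0).round(3))
print("grip",tri((241.1,234.5),(376.1,211.2)))
a=cv2.imread("pics/scene0.png");b=cv2.imread("pics/top0.png")
r=lambda im,x,y,w,h,s:cv2.resize(im[y:y+h,x:x+w],None,fx=s,fy=s,interpolation=cv2.INTER_CUBIC)
o=np.vstack([np.hstack([r(a,205,210,80,60,5),r(a,360,155,80,60,5)]),np.hstack([r(b,335,180,80,60,5),r(b,210,160,80,60,5)])])
cv2.imwrite("pics/crop0.png",o)
E
```

```text
root [0.57436406 0.07637458 0.12145672] [0.5765206  0.07304604 0.125     ] [0.57419374 0.07650762 0.125     ]
van [ 0.706 -0.301  0.   ] [ 0.708 -0.308  0.   ]
jar [ 0.732 -0.115  0.   ] [ 0.726 -0.114  0.   ]
ram [ 0.352 -0.159 -0.   ] [ 0.34  -0.164  0.   ]
spoon [ 0.544 -0.399  0.   ] [ 0.536 -0.404  0.   ]
rack [ 0.527 -0.266  0.   ] [ 0.521 -0.274  0.   ]
stand [0.535 0.193 0.   ] [0.532 0.192 0.   ]
grip [ 0.52539494 -0.26509332  0.08862952]
```

View pics/crop0.png

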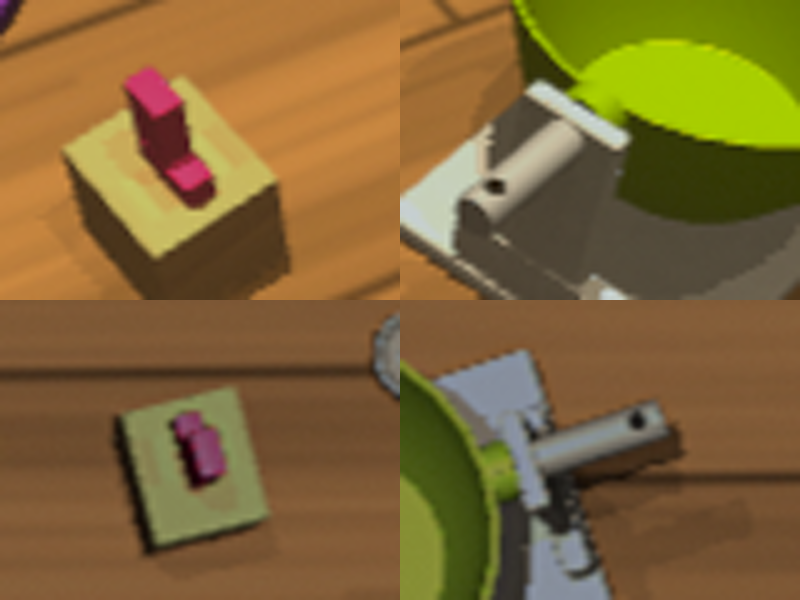

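Run:
```python
from h import *; import cv2
a=cv2.imread("pics/scene0.png").astype(int);b=cv2.imread("pics/top0.png").astype(int)
def dark(im,u0,v0,r=3):
    # darkness weighted centroid
    g=im.sum(2)[v0-r:v0+r+1,u0-r:u0+r+1]; print(g//3)
    w=np.clip(np.percentile(g,60)*0.8-g,0,None); yy,xx=np.mgrid[v0-r:v0+r+1,u0-r:u0+r+1]
    return (xx*w).sum()/w.sum(),(yy*w).sum()/w.sum()
hs=dark(a,379,192);ht=dark(b,257,184); print(hs,ht)
print(tri(hs,ht),atz("scene",hs,.1345),atz("top",ht,.1345))
# pink
for n,im,(x,y,w,h) in(("scene",a,(205,210,80,60)),("top",b,(335,180,80,60))):
    s=im[y:y+h,x:x+w]; m=((s[...,2]>90)&(s[...,2]>1.8*s[...,1])&(s[...,0]>0.9*s[...,1])&(s[...,0]<s[...,2]*0.9)).astype(np.uint8)
    k,l,st,ce=cv2.connectedComponentsWithStats(m); i=1+np.argmax(st[1:,4]); print(n,st[i],ce[i]+[x,y])
    print(cv2.minAreaRect(np.argwhere(l==i)[:,::-1].astype(np.float32)+np.float32([x,y])))
# rack top quad
for cam,q in(("top",[(117,415),(235,390),(268,518),(150,552)]),("scene",[(62,152),(182,76),(277,182),(156,258)])):
    o=(335,180-60) if cam=="top" else (205,210)
    P=np.array([atz(cam,((p[0]+.0)/5+o[0]-.4,p[1]/5+o[1]-.4),.06) for p in q])[:,:2]
    print(cam,P.mean(0),[ (np.round(np.linalg.norm(e),4),np.round(np.degrees(np.arctan2(e[1],e[0])),1)) for e in np.roll(P,-1,0)-P])
# pin axis edges top
for q in([(540,472),(662,428)],[(528,440),(650,402)]):
    P=[atz("top",((p[0]-400)/5+210-.4,(p[1]-300)/5+160-.4),.125)[:2] for p in q];e=P[1]-P[0];print(e,np.degrees(np.arctan2(e[1],e[0]))+90)
```

```text
[[176 157 151 166 177 185 187]
 [166 154 138 161 181 186 184]
 [135  81  32  30  81 158 175]
 [132  67  33  31  64 147 167]
 [184 135  74  59  75 140 151]
 [187 185 177 170 163 148 133]
 [176 177 169 159 145 130 114]]
[[ 79  78  84  87 100 114 119]
 [ 93 101  81  55 101 132 138]
 [120  97  48  25  65 120 144]
 [136 103  37  16  39 106 136]
 [144 123  74  40  67 112 118]
 [140 136 127 120 116 116 110]
 [126 122 118 111 106  97  86]]
(np.float64(378.68181595172297), np.float64(191.91679068474335)) (np.float64(256.8449632400361), np.float64(183.52418418676643))
[0.58902645 0.02333773 0.13674728] [0.58778409 0.02555316 0.1345    ] [0.58902582 0.02290844 0.1345    ]
scene [25 14 11 10 70] [235.15714286 228.31428571]
((235.17999267578125, 228.24000549316406), (10.200000762939453, 6.800000190734863), 53.13010025024414)
top [35 23 10 12 50] [374.82 207.66]
((375.42034912109375, 208.19471740722656), (13.452308654785156, 5.268036842346191), 48.8140754699707)
top [ 0.52174719 -0.26738664] [(np.float64(0.0626), np.float64(-78.7)), (np.float64(0.0684), np.float64(-167.5)), (np.float64(0.0634), np.float64(105.3)), (np.float64(0.0727), np.float64(12.0))]
scene [ 0.52400029 -0.26700328] [(np.float64(0.0603), np.float64(104.2)), (np.float64(0.0706), np.float64(12.5)), (np.float64(0.0582), np.float64(-78.2)), (np.float64(0.0681), np.float64(-165.7))]
[ 0.02106888 -0.05943762] 19.51790969943673
[ 0.01816118 -0.05952719] 16.96645084889815
```

Run:
```python
from h import *; import cv2
P=np.array([atz("scene",(p[0]/5+205-.4,p[1]/5+210-.4),.111) for p in[(123,82),(150,68),(187,100),(160,117)]])[:,:2]
print(P.mean(0),[ (np.round(np.linalg.norm(e),4),np.round(np.degrees(np.arctan2(e[1],e[0])),1)) for e in np.roll(P,-1,0)-P])
a=cv2.imread("pics/scene0.png");b=cv2.imread("pics/top0.png")
def box(ctr,yaw,x0,x1,y0,y1,z0,z1):
    c,s=np.cos(np.radians(yaw)),np.sin(np.radians(yaw))
    return [(ctr[0]+c*x-s*y,ctr[1]+s*x+c*y,z) for z in(z0,z1) for x,y in((x0,y0),(x1,y0),(x1,y1),(x0,y1))]
def draw(im,n,B,x,y,s,col):
    p=[((proj(n,q)-[x,y]+.5)*s).astype(int) for q in B]
    for i in range(4):
        for u,v in((i,(i+1)%4),(i+4,(i+1)%4+4),(i,i+4)): cv2.line(im,tuple(map(int,p[u])),tuple(map(int,p[v])),col,1,cv2.LINE_AA)
outs=[]
for n,im,x,y in(("scene",a,215,205),("top",b,350,185)):
    s=8;o=cv2.resize(im[y:y+60,x:x+50],None,fx=s,fy=s,interpolation=cv2.INTER_CUBIC)
    g=(.5235,-.2665)
    draw(o,n,box(g,13,-.035,.035,-.03,.03,0,.06),x,y,s,(255,255,0))
    draw(o,n,box(g,13,-.012,.012,-.007,.007,.076,.111),x,y,s,(0,255,0))
    draw(o,n,box(g,13,-.012,.026,-.007,.007,.06,.076),x,y,s,(255,255,255)); outs.append(o)
cv2.imwrite("pics/fit.png",np.hstack(outs))
outs=[]
th=np.radians(19.5)
for n,im,x,y in(("scene",a,360,160),("top",b,225,165)):
    s=8;o=cv2.resize(im[y:y+50,x:x+50],None,fx=s,fy=s,interpolation=cv2.INTER_CUBIC)
    h=np.array([.5885,.0242]); 
    draw(o,n,box(h,19.5,-.01,.01,-.012,.054,.125,.125),x,y,s,(0,255,0))
    draw(o,n,box(h,19.5,-.0037,.0037,-.0037,.0037,.135,.135),x,y,s,(0,0,255)); outs.append(o)
cv2.imwrite("pics/fitp.png",np.hstack(outs))
```

```text
[ 0.52438194 -0.26644564] [(np.float64(0.012), np.float64(98.5)), (np.float64(0.0227), np.float64(19.1)), (np.float64(0.0127), np.float64(-76.4)), (np.float64(0.0237), np.float64(-162.7))]
```

View pics/fit.png

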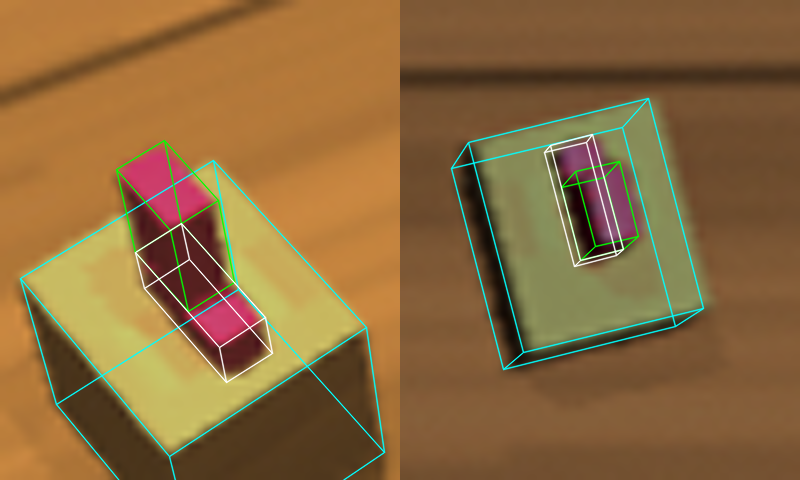

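View pics/fitp.png

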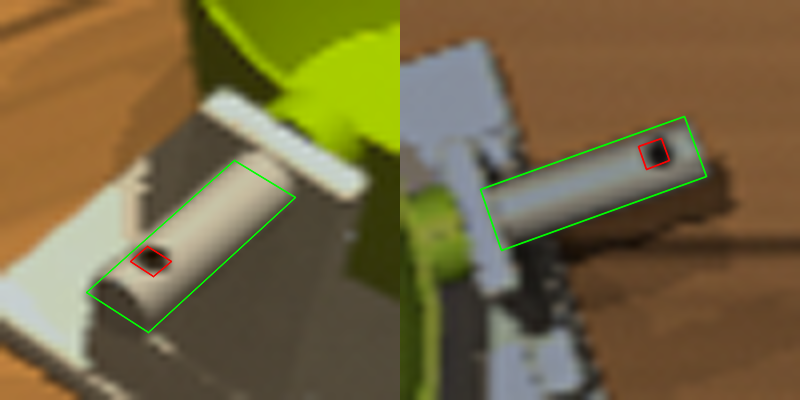

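>>> step_arm([
  [-0.0098, 0, 0.0201, 0, 0, 0],
  [-0.0098, 0, 0.0201, 0, 0, 0],
  [-0.0098, 0, 0.0201, 0, 0, 0],
  [-0.0098, 0, 0.0201, 0, 0, 0],
  [-0.0098, 0, 0.0201, 0, 0, 0],
  [-0.0098, 0, 0.0201, 0, 0, 0],
  [-0.0098, 0, 0.0201, 0, 0, 0],
  [-0.0098, 0, 0.0201, 0, 0, 0],
  [-0.0098, 0, 0.0201, 0, 0, 0],
  [-0.0098, 0, 0.0201, 0, 0, 0],
], grip=0)

```text
clock: 1.93
position: [0.368, -0.4272, 0.2206]
tcp_rot: [[0.338, 0.0, 0.941], [-0.941, -0.0, 0.338], [0.0, -1.0, 0.0]]
contact_force: [0.3, -0.1, -0.4]
grip_width: 0.0427
```

>>> step_arm([
  [-0.0098, 0, 0.0201, 0, 0, 0],
  [-0.0098, 0, 0.0201, 0, 0, 0],
  [-0.0098, 0, 0.0201, 0, 0, 0],
  [-0.0098, 0, 0.0201, 0, 0, 0],
  [-0.0098, 0, 0.0201, 0, 0, 0],
  [-0.0098, 0, 0.0201, 0, 0, 0],
  [-0.0098, 0, 0.0201, 0, 0, 0],
  [-0.0098, 0, 0.0201, 0, 0, 0],
  [-0.0098, 0, 0.0201, 0, 0, 0],
  [-0.0098, 0, 0.0201, 0, 0, 0],
])

```text
clock: 2.77
position: [0.524, -0.267, 0.2206]
tcp_rot: [[0.338, 0.0, 0.941], [-0.941, -0.0, 0.338], [0.0, -1.0, 0.0]]
contact_force: [-0.1, -0.4, 0.3]
grip_width: 0.0427
```

>>> step_arm([
  [0, 0, 0, 0, 0.06, 0],
  [0, 0, 0, 0, 0.06, 0],
  [0, 0, 0, 0, 0, 0],
  [0, 0, 0, 0, 0, 0],
])

```text
clock: 3.1
position: [0.5234, -0.2678, 0.2205]
tcp_rot: [[0.225, -0.0, 0.974], [-0.974, -0.0, 0.225], [0.0, -1.0, -0.0]]
contact_force: [0.8, -0.1, 1.5]
grip_width: 0.043
```

```bash
cat >> h.py <<'E'
def rep(yaw=None):
    s=arm.observe();R=s["tcp_rot"];R=np.array(R)
    print("t",round(s["clock"],2),"p",np.round(s["position"],4),"xang",np.round(np.degrees(np.arctan2(R[1,0],R[0,0])),2),"down",R[:,1].round(4),"F",np.round(s["contact_force"],2),"M",np.round(s["ft_torque"],2),"w",round(float(s["grip_width"]),4),"q",np.round(s["joint_pos"],1)); return s
def need(X):
    s=arm.observe();return np.round(np.array(s["tcp_rot"]).T@(np.asarray(X)-s["position"]),4)
E
python3 - <<'E'
from h import *
rep();print(need((.5238,-.2668,.15)))
E
```

```text
t 3.1 p [ 0.5234 -0.2678  0.2205] xang -77.02 down [-1.e-04 -0.e+00 -1.e+00] F [ 0.79 -0.06  1.46] M [-0.01  0.03  0.  ] w 0.043 q [-33.4  12.1  -6.3  71.6  -0.  133.6]
[-0.0009  0.0705  0.0006]
```

>>> step_arm([
  [0, 0.018, 0, 0, 0, 0],
  [0, 0.018, 0, 0, 0, 0],
  [0, 0.018, 0, 0, 0, 0],
  [0, 0.018, 0, 0, 0, 0],
  [0, 0.018, 0, 0, 0, 0],
  [0, 0.0125, 0, 0, 0, 0],
  [0, 0.0115, 0, 0, 0, 0],
  [0, 0.0105, 0, 0, 0, 0],
  [0, 0.007, 0, 0, 0, 0],
  [0, 0, 0, 0, 0, 0],
])

```text
clock: 3.93
position: [0.5223, -0.2674, 0.0874]
tcp_rot: [[0.223, -0.002, 0.975], [-0.975, 0.001, 0.223], [-0.002, -1.0, -0.002]]
contact_force: [1.1, -0.2, -0.1]
grip_width: 0.043
```

Run:
```python
from h import *;import cv2
rep()
a=arm.snapshot("scene");b=arm.snapshot("top")
r=lambda im,x,y,w,h,s:cv2.resize(im[y:y+h,x:x+w],None,fx=s,fy=s,interpolation=cv2.INTER_CUBIC)
cv2.imwrite("pics/g1.png",np.hstack([r(a,200,190,80,100,5),r(b,335,160,80,100,5)])[:,:,::-1])
```

```text
t 3.93 p [ 0.5223 -0.2674  0.0874] xang -77.11 down [-0.0023  0.0015 -1.    ] F [ 1.1  -0.23 -0.05] M [ 0.02  0.01 -0.01] w 0.043 q [-33.4  17.9 -15.8  56.5   0.  133.7]
```

View pics/g1.png

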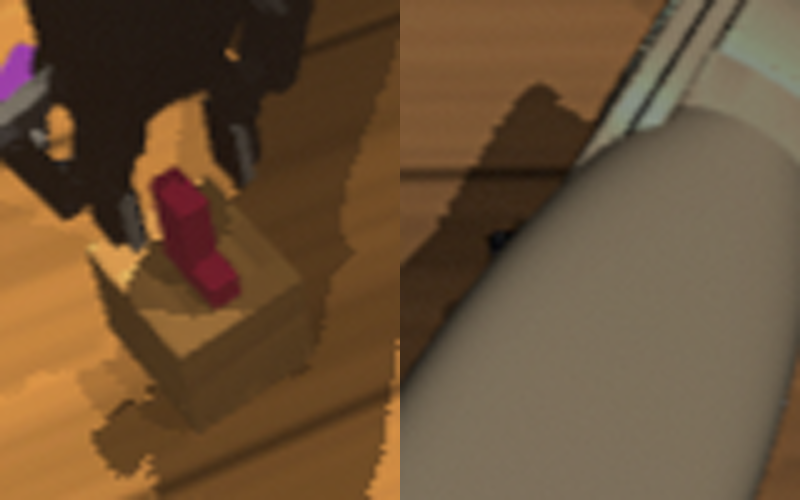

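The clip's grip sits between the open fingers in the scene view, and the arm blocks the top view. I'll close the gripper now.

>>> step_arm([
  [0, 0, 0, 0, 0, 0],
  [0, 0, 0, 0, 0, 0],
  [0, 0, 0, 0, 0, 0],
  [0, 0, 0, 0, 0, 0],
  [0, 0, 0, 0, 0, 0],
  [0, 0, 0, 0, 0, 0],
], grip=-1)

```text
clock: 4.53
position: [0.5242, -0.2683, 0.0902]
tcp_rot: [[0.223, 0.002, 0.975], [-0.975, -0.001, 0.223], [0.001, -1.0, 0.002]]
contact_force: [-0.1, -0.5, 5.4]
grip_width: 0.0122
```

Run:
```python
from h import *;import cv2
rep()
```

```text
t 4.53 p [ 0.5242 -0.2683  0.0902] xang -77.11 down [ 0.0018 -0.0011 -1.    ] F [-0.13 -0.54  5.38] M [ 0.07  0.1  -0.03] w 0.0122 q [-33.4  17.8 -15.6  56.5   0.  133.7]
```

>>> step_arm([
  [0, 0, 0, 0, 0, 0],
  [0, 0, 0, 0, 0, 0],
  [0, -0.004, 0, 0, 0, 0],
  [0, -0.008, 0, 0, 0, 0],
  [0, -0.012, 0, 0, 0, 0],
  [0, -0.016, 0, 0, 0, 0],
  [0, -0.02, 0, 0, 0, 0],
  [0, -0.02, 0, 0, 0, 0],
  [0, -0.02, 0, 0, 0, 0],
  [0, -0.02, 0, 0, 0, 0],
])

```text
clock: 5.37
position: [0.5232, -0.2677, 0.2108]
tcp_rot: [[0.223, 0.0, 0.975], [-0.975, -0.0, 0.223], [0.0, -1.0, 0.0]]
contact_force: [0.2, 0.0, -0.1]
grip_width: 0.0119
```

>>> step_arm([
  [0, -0.015, 0, 0, 0, 0],
  [0, -0.005, 0, 0, 0, 0],
  [0, 0, 0, 0, 0, 0],
  [0, 0, 0, 0, 0, 0],
  [0, 0, 0, 0, 0, 0],
])

```text
clock: 5.78
position: [0.5225, -0.2673, 0.2277]
tcp_rot: [[0.223, -0.002, 0.975], [-0.975, 0.001, 0.223], [-0.002, -1.0, -0.002]]
contact_force: [-0.3, 0.8, -1.2]
grip_width: 0.012
```

Run:
```python
from h import *;import cv2
rep()
a=arm.snapshot("scene")
rep()
r=lambda im,x,y,w,h,s:cv2.resize(im[y:y+h,x:x+w],None,fx=s,fy=s,interpolation=cv2.INTER_CUBIC)
cv2.imwrite("pics/g2.png",np.hstack([r(a,190,140,100,120,5)])[:,:,::-1])
cv2.imwrite("pics/g2full.png",a[:,:,::-1])
print(need((.580,.020,.250)))
```

```text
t 5.78 p [ 0.5225 -0.2673  0.2277] xang -77.12 down [-0.002   0.0014 -1.    ] F [-0.34  0.79 -1.18] M [-0.    0.03  0.03] w 0.012 q [-33.4  11.9  -5.7  72.6   0.  133.7]
t 5.83 p [ 0.5224 -0.2673  0.2275] xang -77.12 down [-0.0024  0.0016 -1.    ] F [-0.56 -0.3  -1.08] M [ 0.02  0.03 -0.03] w 0.0118 q [-33.4  11.9  -5.7  72.6   0.  133.7]
[-0.2673 -0.0222  0.1201]
```

View pics/g2.png

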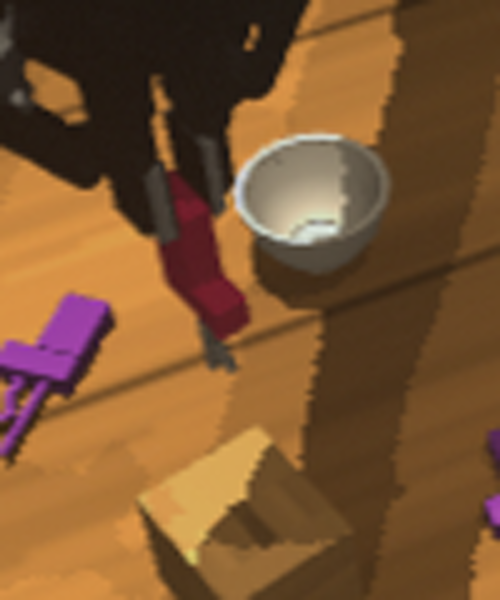

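>>> step_arm([
  [-0.0136, 0, 0.0064, 0, 0, 0],
  [-0.0136, 0, 0.0064, 0, 0, 0],
  [-0.0136, 0, 0.0064, 0, 0, 0],
  [-0.0136, 0, 0.0064, 0, 0, 0],
  [-0.0136, 0, 0.0064, 0, 0, 0],
  [-0.0136, 0, 0.0064, 0, 0, 0],
  [-0.0136, 0, 0.0064, 0, 0, 0],
  [-0.0136, 0, 0.0064, 0, 0, 0],
  [-0.0136, 0, 0.0064, 0, 0, 0],
  [-0.0136, 0, 0.0064, 0, 0, 0],
])

```text
clock: 6.67
position: [0.5553, -0.1185, 0.2288]
tcp_rot: [[0.224, -0.001, 0.975], [-0.975, 0.001, 0.224], [-0.001, -1.0, -0.0]]
contact_force: [-0.0, -0.0, -0.4]
grip_width: 0.0121
```

>>> step_arm([
  [-0.0136, 0, 0.0064, 0, 0, 0],
  [-0.0136, 0, 0.0064, 0, 0, 0],
  [-0.0136, 0, 0.0064, 0, 0, 0],
  [-0.0136, 0, 0.0064, 0, 0, 0],
  [-0.0136, 0, 0.0064, 0, 0, 0],
  [-0.0136, 0, 0.0064, 0, 0, 0],
  [-0.0136, 0, 0.0064, 0, 0, 0],
  [-0.0136, 0, 0.0064, 0, 0, 0],
  [-0.0136, 0, 0.0064, 0, 0, 0],
  [-0.0136, 0, 0.0064, 0, 0, 0],
])

```text
clock: 7.5
position: [0.5869, 0.0283, 0.2288]
tcp_rot: [[0.224, -0.001, 0.974], [-0.974, 0.0, 0.224], [-0.001, -1.0, -0.001]]
contact_force: [-0.8, 0.1, 0.1]
grip_width: 0.0122
```

>>> step_arm([
  [0, 0, 0, 0, -0.04, 0],
  [0, 0, 0, 0, -0.04, 0],
  [0, 0, 0, 0, -0.035, 0],
  [0, 0, 0, 0, 0, 0],
  [0, 0, 0, 0, 0, 0],
  [0, 0, 0, 0, 0, 0],
  [0, 0, 0, 0, 0, 0],
  [0, 0, 0, 0, 0, 0],
  [0, 0, 0, 0, 0, 0],
  [0, 0, 0, 0, 0, 0],
])

```text
clock: 8.33
position: [0.5875, 0.0257, 0.229]
tcp_rot: [[0.333, 0.0, 0.943], [-0.943, -0.0, 0.333], [0.0, -1.0, 0.0]]
contact_force: [0.8, -1.0, -1.2]
grip_width: 0.012
```

Run:
```python
from h import *;import cv2
rep()
a=arm.snapshot("scene");b=arm.snapshot("top")
rep()
r=lambda im,x,y,w,h,s:cv2.resize(im[y:y+h,x:x+w],None,fx=s,fy=s,interpolation=cv2.INTER_CUBIC)
cv2.imwrite("pics/g3.png",np.hstack([r(a,350,130,60,85,7),r(b,225,145,50,85,7)])[:,:,::-1])
cv2.imwrite("pics/g3full.png",a[:,:,::-1])
```

```text
t 8.33 p [0.5875 0.0257 0.229 ] xang -70.55 down [ 0. -0. -1.] F [ 0.77 -1.   -1.18] M [ 0.01 -0.01 -0.04] w 0.012 q [ -3.8  11.9  -5.6  72.6   0.  156.8]
t 8.43 p [0.5875 0.0257 0.229 ] xang -70.55 down [-0.  0. -1.] F [-0.4   0.75 -1.08] M [0.04 0.01 0.01] w 0.0121 q [ -3.8  11.9  -5.6  72.6  -0.  156.8]
```

View pics/g3.png

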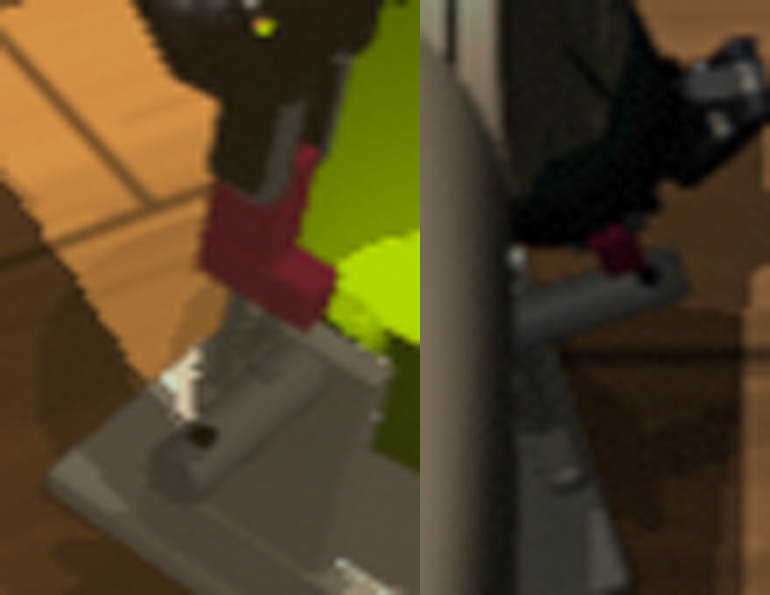

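```bash
cat >> h.py <<'E'
import cv2
def box(ctr,yaw,x0,x1,y0,y1,z0,z1):
    c,s=np.cos(np.radians(yaw)),np.sin(np.radians(yaw))
    return [(ctr[0]+c*x-s*y,ctr[1]+s*x+c*y,z) for z in(z0,z1) for x,y in((x0,y0),(x1,y0),(x1,y1),(x0,y1))]
def draw(im,n,B,x,y,s,col):
    p=[((proj(n,q)-[x,y]+.5)*s).astype(int) for q in B]
    for i in range(4):
        for u,v in((i,(i+1)%4),(i+4,(i+1)%4+4),(i,i+4)): cv2.line(im,tuple(map(int,p[u])),tuple(map(int,p[v])),col,1,cv2.LINE_AA)
def model(o,n,p,yaw,zs,x,y,s,dx=0,dy=0):
    c,t=np.cos(np.radians(yaw)),np.sin(np.radians(yaw))
    g=(p[0]+c*dx-t*dy,p[1]+t*dx+c*dy)
    draw(o,n,box(g,yaw,-.012,.012,-.007,.007,zs+.016,zs+.051),x,y,s,(0,255,0))
    draw(o,n,box(g,yaw,-.012,.026,-.007,.007,zs,zs+.016),x,y,s,(255,255,255))
    draw(o,n,box(g,yaw,-.0025,.0025,-.0025,.0025,zs-.044,zs),x,y,s,(255,255,0))
E
python3 - <<'E'
from h import *
im=cv2.imread("pics/g3full.png");x,y,s=355,145,12
p=(.5875,.0257,.229)
g=np.clip(im.astype(float)*1.8,0,255).astype(np.uint8)
crop=cv2.resize(g[y:y+65,x:x+50],None,fx=s,fy=s,interpolation=cv2.INTER_CUBIC)[:600]
o=crop[:, :400].copy() if 0 else crop.copy()
model(o,"scene",p,19.45,.2,x,y,s)
cv2.imwrite("pics/m3.png",cv2.resize(np.hstack([crop,o]),None,fx=.66,fy=.66,interpolation=cv2.INTER_AREA))
E
```

```text
(no output)
```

View pics/m3.png

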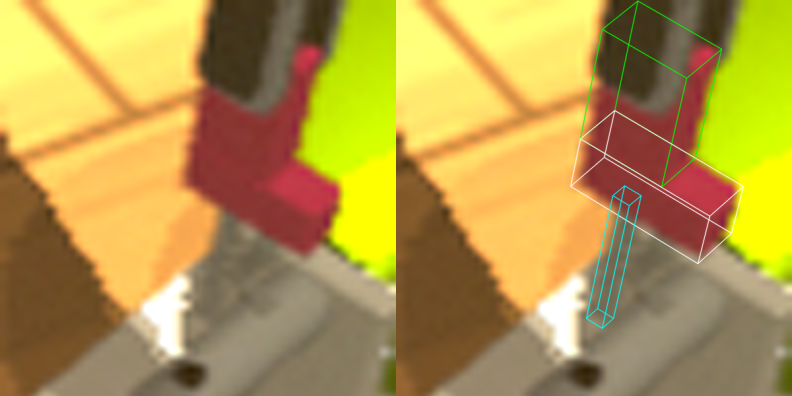

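```bash
cat > fit.py <<'E'
from h import *
from scipy.optimize import minimize
def pinkmask(im): # BGR
    s=im.astype(float);B,G,R=s[...,0],s[...,1],s[...,2]
    return (R>1.9*G)&(B>0.9*G)&(R>40)
S=6
def rend(par,x,y,w,h,p,yaw0,cam="scene"):
    dx,dy,zs,dyaw=par;yaw=yaw0+dyaw
    c,t=np.cos(np.radians(yaw)),np.sin(np.radians(yaw));g=(p[0]+c*dx-t*dy,p[1]+t*dx+c*dy)
    m=np.zeros((h*S,w*S),np.uint8)
    for b in(box(g,yaw,-.012,.012,-.007,.007,zs+.016,zs+.051),box(g,yaw,-.012,.026,-.007,.007,zs,zs+.016)):
        q=np.array([(proj(cam,X)-[x,y]+.5)*S for X in b]);hull=cv2.convexHull((q*16).round().astype(np.int32))
        cv2.fillConvexPoly(m,hull,255,shift=4)
    return cv2.resize(m,(w,h),interpolation=cv2.INTER_AREA)/255.
def fit(im,p,yaw0,x,y,w,h,zs0,valid,fixz=None,fixyaw=None):
    T=pinkmask(im)[y:y+h,x:x+w].astype(float);V=valid[y:y+h,x:x+w]
    def cost(v):
        par=(v[0],v[1],fixz if fixz is not None else v[2],0 if fixyaw else v[-1])
        return (np.abs(rend(par,x,y,w,h,p,yaw0)-T)*V).sum()
    best=None
    for d in(0,-.003,.003):
        v0=[d,0]+([zs0] if fixz is None else [])+([] if fixyaw else [0])
        sim=[np.array(v0)]
        for i in range(len(v0)):
            u=np.array(v0,float);u[i]+=(.003 if i<(3 if fixz is None else 2) else 5);sim.append(u)
        r=minimize(cost,v0,method="Nelder-Mead",options=dict(initial_simplex=np.array(sim),maxiter=600,xatol=1e-5,fatol=1e-3))
        if best is None or r.fun<best.fun: best=r
    return best,T
E
python3 - <<'E'
from fit import *
im=cv2.imread("pics/g3full.png");x,y,w,h=365,140,50,50
m=pinkmask(im)[y:y+h,x:x+w]
print("\n".join("".join(".#"[int(v)] for v in r) for r in m[8:42]))
yy,xx=np.mgrid[:400,:640]
valid=(yy>=159)  # refined below fingers
for kw in({},dict(fixyaw=True),dict(fixz=.2),dict(fixz=.2,fixyaw=True)):
    b,_=fit(im,(.5875,.0257),19.45,x,y,w,h,.2,valid,**kw);print(kw,b.x.round(4),round(b.fun,2))
E
```

```text
..................................................
..................................................
..................................................
............................###...................
...........................###....................
...........................###....................
...........................##.....................
...........................##.....................
................#..........##.....................
................##........###.....................
................####......##......................
................######..####......................
...............####.########......................
...............#############......................
...............#######..###.......................
...............#####.#.####.......................
...............######.#####.......................
...............############.......................
..............#.######.######.....................
..............################....................
...............#################..................
.................##.#########
[... 159 characters left out ...]
...............
.......................########...................
........................##.####...................
..........................####....................
............................#.....................
..................................................
..................................................
..................................................
..................................................
..................................................
{} [-8.90000e-03  9.20000e-03  1.95100e-01 -2.24372e+01] 52.3
{'fixyaw': True} [-0.051   0.1026  0.0944] 37.05
{'fixz': 0.2} [-4.80000e-03  5.70000e-03 -2.29294e+01] 53.19
{'fixz': 0.2, 'fixyaw': True} [-0.0029  0.0034] 63.71
```

```bash
sed -i 's/return (R>1.9\*G)&(B>0.9\*G)&(R>40)/return cv2.morphologyEx(((R>1.7*G)\&(B>0.75*G)\&(B<R)\&(R>35)).astype(np.uint8),cv2.MORPH_CLOSE,np.ones((3,3),np.uint8))>0/' fit.py
python3 - <<'E'
from fit import *
im=cv2.imread("pics/g3full.png");x,y,w,h=365,140,50,50
m=pinkmask(im)[y:y+h,x:x+w]
print("\n".join("".join(".#"[int(v)] for v in r) for r in m[8:42]))
yy,xx=np.mgrid[:400,:640]
valid=(yy>=162)
for kw in({},dict(fixyaw=True),dict(fixz=.2),dict(fixz=.2,fixyaw=True)):
    b,_=fit(im,(.5875,.0257),19.45,x,y,w,h,.2,valid,**kw);print(kw,b.x.round(4),round(b.fun,2))
E
```

```text
..................................................
..................................................
............................#.....................
...........................####...................
...........................####...................
...........................###....................
...........................##.....................
...........................##.....................
................#.........###.....................
................###.......###.....................
...............#####.....###......................
...............#############......................
...............#############......................
...............#############......................
...............############.......................
..............#############.......................
..............#############.......................
..............#############.......................
..............###############.....................
..............################....................
..............##################..................
................#############
[... 160 characters left out ...]
..............
......................##########..................
.......................########...................
.........................#####....................
...........................##.....................
..................................................
..................................................
..................................................
..................................................
..................................................
{} [-1.20000e-03  1.50000e-03  2.02600e-01 -1.50737e+01] 27.36
{'fixyaw': True} [-0.0019  0.0012  0.2011] 35.53
{'fixz': 0.2} [-2.90000e-03  3.20000e-03 -1.37696e+01] 26.78
{'fixz': 0.2, 'fixyaw': True} [-0.0026  0.0021] 35.25
```

Run:
```python
from h import *
im=cv2.imread("pics/g3full.png");x,y,s=370,145,10
g=np.clip(im.astype(float)*1.8,0,255).astype(np.uint8)
outs=[]
for dx,dy,zs,dyaw in((-.0026,.0021,.2,0),(-.0012,.0015,.2026,-15)):
    o=cv2.resize(g[y:y+50,x:x+40],None,fx=s,fy=s,interpolation=cv2.INTER_CUBIC)
    model(o,"scene",(.5875,.0257),19.45+dyaw,zs,x,y,s,dx,dy);outs.append(o)
cv2.imwrite("pics/m4.png",np.hstack(outs))
```

```text
(no output)
```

View pics/m4.png

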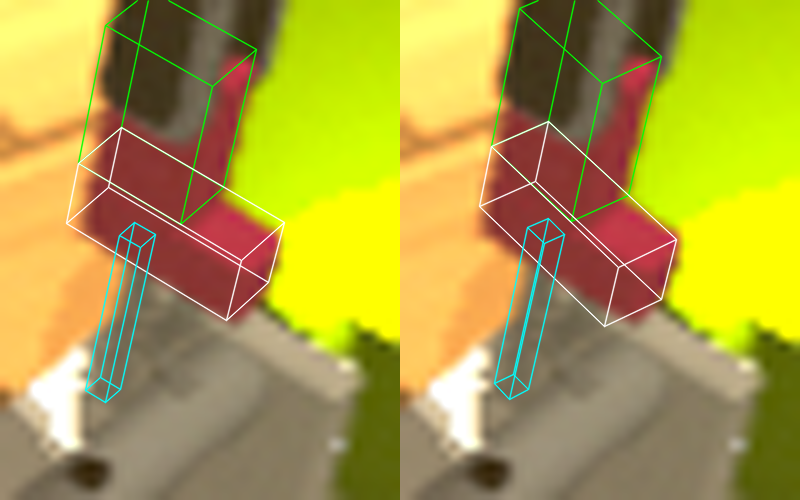

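```bash
cat > fit2.py <<'E'
from fit import *
def rend2(dx,dy,zs,th,yaw,p,x,y,w,h,cam="scene",pitch=0):
    c,t=np.cos(np.radians(yaw)),np.sin(np.radians(yaw));g=(p[0]+c*dx-t*dy,p[1]+t*dx+c*dy)
    m=np.zeros((h*S,w*S),np.uint8);k=th/2
    for b in(box(g,yaw,-.012,.012,-k,k,zs+.016,zs+.051),box(g,yaw,-.012,.026,-k,k,zs,zs+.016)):
        q=np.array([(proj(cam,X)-[x,y]+.5)*S for X in b]);hull=cv2.convexHull((q*16).round().astype(np.int32))
        cv2.fillConvexPoly(m,hull,255,shift=4)
    return cv2.resize(m,(w,h),interpolation=cv2.INTER_AREA)/255.
def fit2(im,p,yaw,x,y,w,h,zs0,valid,free=("dx","dy","zs","th"),cam="scene",**fixed):
    T=pinkmask(im)[y:y+h,x:x+w].astype(float);V=valid[y:y+h,x:x+w]
    d0=dict(dx=0.,dy=0.,zs=zs0,th=.014,yaw=yaw);d0.update(fixed);st=dict(dx=.004,dy=.004,zs=.004,th=-.003,yaw=8)
    def cost(v):
        d=dict(d0);d.update(zip(free,v));return (np.abs(rend2(p=p,x=x,y=y,w=w,h=h,cam=cam,**d)-T)*V).sum()
    v0=np.array([d0[f] for f in free]);best=None
    for sg in(1,-1):
        sim=[v0]+[v0+sg*st[f]*np.eye(len(free))[i] for i,f in enumerate(free)]
        r=minimize(cost,v0,method="Nelder-Mead",options=dict(initial_simplex=np.array(sim),maxiter=500,xatol=1e-5,fatol=1e-3))
        if best is None or r.fun<best.fun:best=r
    return dict(zip(free,best.x.round(4))),round(best.fun,1)
E
python3 - <<'E'
from fit2 import *
im=cv2.imread("pics/g3full.png");yy,xx=np.mgrid[:400,:640]
v=yy>=162
for f in(("dx","dy","zs","th"),("dx","dy","th"),("dx","dy","th","yaw"),("dx","dy","zs","th","yaw")):
    print(f,fit2(im,(.5875,.0257),19.45,365,140,50,50,.2,v,f))
# rack view
im=cv2.imread("pics/scene0.png");v=yy>0
for f in(("dx","dy","th","yaw"),("dx","dy"),):
    print("rack",f,fit2(im,(.5235,-.2668),13,220,210,45,50,.06,v,f))
E
```

```text
('dx', 'dy', 'zs', 'th') ({'dx': np.float64(-0.0024), 'dy': np.float64(0.0033), 'zs': np.float64(0.1968), 'th': np.float64(0.0079)}, np.float64(16.6))
('dx', 'dy', 'th') ({'dx': np.float64(-0.0012), 'dy': np.float64(0.0002), 'th': np.float64(0.0082)}, np.float64(17.1))
('dx', 'dy', 'th', 'yaw') ({'dx': np.float64(-0.0014), 'dy': np.float64(0.001), 'th': np.float64(0.0091), 'yaw': np.float64(15.301)}, np.float64(15.2))
('dx', 'dy', 'zs', 'th', 'yaw') ({'dx': np.float64(-0.0018), 'dy': np.float64(0.0016), 'zs': np.float64(0.1991), 'th': np.float64(0.0089), 'yaw': np.float64(16.1112)}, np.float64(15.2))
rack ('dx', 'dy', 'th', 'yaw') ({'dx': np.float64(-0.0017), 'dy': np.float64(0.0008), 'th': np.float64(0.0108), 'yaw': np.float64(11.3881)}, np.float64(24.0))
rack ('dx', 'dy') ({'dx': np.float64(-0.0014), 'dy': np.float64(0.0002)}, np.float64(57.9))
```

>>> step_arm([
  [0.0006, 0.004, 0.0008, 0, 0, 0],
  [0.0006, 0.005, 0.0009, 0, 0, 0],
  [0, 0.004, 0, 0, 0, 0],
  [0, 0.003, 0, 0, 0, 0],
  [0, 0, 0, 0, 0, 0],
  [0, 0, 0, 0, 0, 0],
  [0, 0, 0, 0, 0, 0],
])

```text
clock: 9.02
position: [0.5895, 0.0253, 0.213]
tcp_rot: [[0.333, -0.0, 0.943], [-0.943, 0.0, 0.333], [-0.0, -1.0, -0.0]]
contact_force: [0.1, 0.1, -0.0]
grip_width: 0.0118
```

```bash
cat >> h.py <<'E'
def view(name,x,y,w,h,s,gain=2.0):
    a=arm.snapshot("scene")[:,:,::-1];cv2.imwrite(f"pics/{name}full.png",a)
    g=np.clip(a.astype(float)*gain,0,255).astype(np.uint8)
    cv2.imwrite(f"pics/{name}.png",cv2.resize(g[y:y+h,x:x+w],None,fx=s,fy=s,interpolation=cv2.INTER_CUBIC))
E
python3 - <<'E'
from h import *
rep();view("v5",360,155,50,50,12,2.2)
E
```

```text
t 9.02 p [0.5895 0.0253 0.213 ] xang -70.53 down [-0.  0. -1.] F [ 0.1   0.11 -0.  ] M [-0.01  0.03  0.01] w 0.0118 q [ -3.8  12.5  -6.7  70.8   0.  156.7]
```

View pics/v5.png

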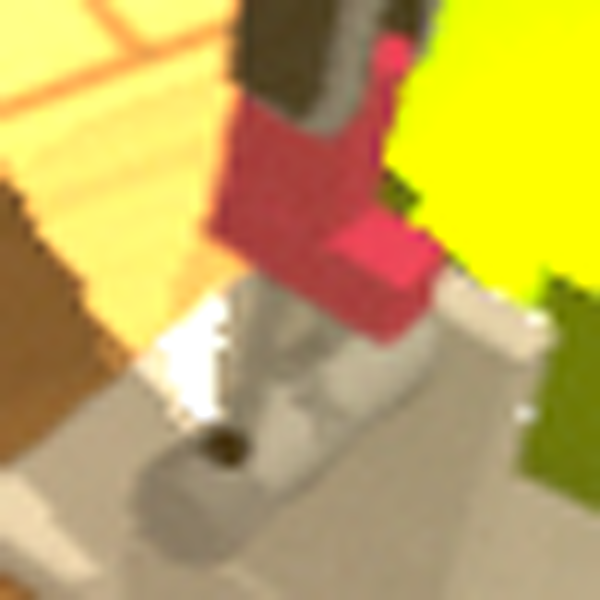

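Run:
```python
from fit2 import *
im=cv2.imread("pics/v5full.png");yy,xx=np.mgrid[:400,:640];v=yy>=168
for f in(("dx","dy","th"),("dx","dy","th","yaw"),("dx","dy","zs","th")):
    r=fit2(im,(.5895,.0253),19.45,360,150,50,50,.184,v,f);print(r)
x,y,s=365,165,14
g=np.clip(im.astype(float)*2.4,0,255).astype(np.uint8)
o=cv2.resize(g[y:y+35,x:x+28],None,fx=s,fy=s,interpolation=cv2.INTER_CUBIC);o2=o.copy()
model(o2,"scene",(.5895,.0253),19.45,.184,x,y,s,-.0013,.0008)
cv2.imwrite("pics/m5.png",np.hstack([o,o2]))
c=np.array([.5895,.0253])+np.array([[.943,-.333],[.333,.943]])@[-.0013,.0008]
for z in(.184,.14,.135):print(z,proj("scene",(*c,z)))
# jacobian px per mm
for d in((.943,.333,0),(-.333,.943,0),(0,0,1)):print(proj("scene",np.array([*c,.135])+np.array(d)*.001)-proj("scene",(*c,.135)))
```

```text
({'dx': np.float64(-0.0007), 'dy': np.float64(0.0007), 'th': np.float64(0.0095)}, np.float64(16.9))
({'dx': np.float64(-0.0008), 'dy': np.float64(0.0011), 'th': np.float64(0.0095), 'yaw': np.float64(17.3069)}, np.float64(16.5))
({'dx': np.float64(-0.0022), 'dy': np.float64(0.004), 'zs': np.float64(0.1801), 'th': np.float64(0.0092)}, np.float64(16.3))
0.184 [382.51402478 175.17561545]
0.14 [379.16887762 190.18831144]
0.135 [378.80625911 191.81570814]
[0.39114394 0.24944876]
[ 0.28845349 -0.2589128 ]
[ 0.07225071 -0.32425417]
```

View pics/m5.png

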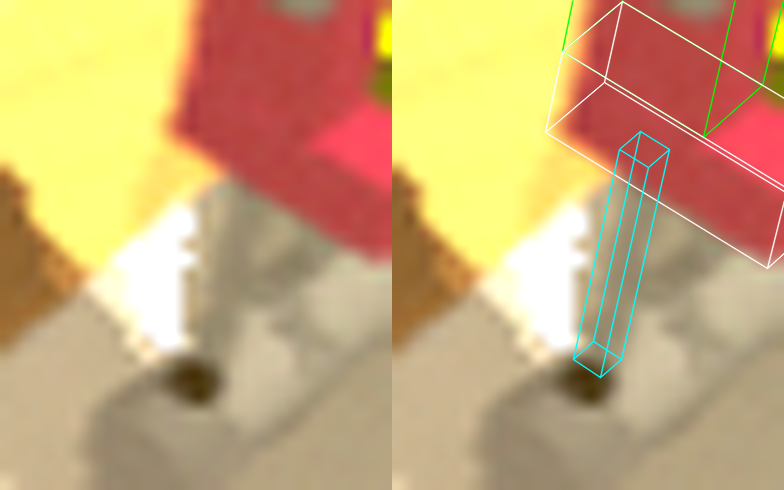

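>>> step_arm([
  [0, 0.0015, 0, 0, 0, 0],
  [0, 0.0015, 0, 0, 0, 0],
  [0, 0.001, 0, 0, 0, 0],
  [0, 0.0005, 0, 0, 0, 0],
  [0, 0, 0, 0, 0, 0],
])

```text
clock: 9.48
position: [0.5893, 0.0253, 0.2083]
tcp_rot: [[0.333, -0.0, 0.943], [-0.943, 0.0, 0.333], [-0.0, -1.0, -0.0]]
contact_force: [-0.0, -0.3, -0.0]
grip_width: 0.0117
```

>>> step_arm([
  [0, 0.0005, 0, 0, 0, 0],
  [0, 0.0005, 0, 0, 0, 0],
  [0, 0.0005, 0, 0, 0, 0],
  [0, 0, 0, 0, 0, 0],
])

```text
clock: 9.82
position: [0.5895, 0.0252, 0.2069]
tcp_rot: [[0.333, -0.0, 0.943], [-0.943, -0.0, 0.333], [0.0, -1.0, -0.0]]
contact_force: [0.1, -0.3, -0.1]
grip_width: 0.0121
```

>>> step_arm([
  [0, 0.0005, 0, 0, 0, 0],
  [0, 0.0005, 0, 0, 0, 0],
  [0, 0, 0, 0, 0, 0],
])

```text
clock: 10.07
position: [0.5895, 0.0252, 0.2059]
tcp_rot: [[0.333, -0.0, 0.943], [-0.943, -0.0, 0.333], [0.0, -1.0, -0.0]]
contact_force: [0.5, -0.4, 0.2]
grip_width: 0.012
```

>>> step_arm([
  [0, 0.0005, 0, 0, 0, 0],
  [0, 0.0005, 0, 0, 0, 0],
  [0, 0, 0, 0, 0, 0],
])

```text
clock: 10.32
position: [0.5895, 0.0252, 0.2049]
tcp_rot: [[0.333, -0.0, 0.943], [-0.943, -0.0, 0.333], [0.0, -1.0, -0.0]]
contact_force: [0.2, -0.7, 0.1]
grip_width: 0.012
```

>>> step_arm([
  [0, 0.0005, 0, 0, 0, 0],
  [0, 0.0005, 0, 0, 0, 0],
  [0, 0, 0, 0, 0, 0],
])

```text
clock: 10.57
position: [0.5895, 0.0252, 0.2039]
tcp_rot: [[0.333, -0.0, 0.943], [-0.943, -0.0, 0.333], [0.0, -1.0, -0.0]]
contact_force: [0.3, -0.3, -0.5]
grip_width: 0.0121
```

Run:
```python
from h import *
rep();view("v6",360,155,50,50,12,2.2)
```

```text
t 10.57 p [0.5895 0.0252 0.2039] xang -70.53 down [-1.e-04 -1.e-04 -1.e+00] F [ 0.34 -0.31 -0.53] M [-0.06 -0.02 -0.  ] w 0.0121 q [ -3.8  12.8  -7.4  69.8  -0.  156.7]
```

View pics/v6.png

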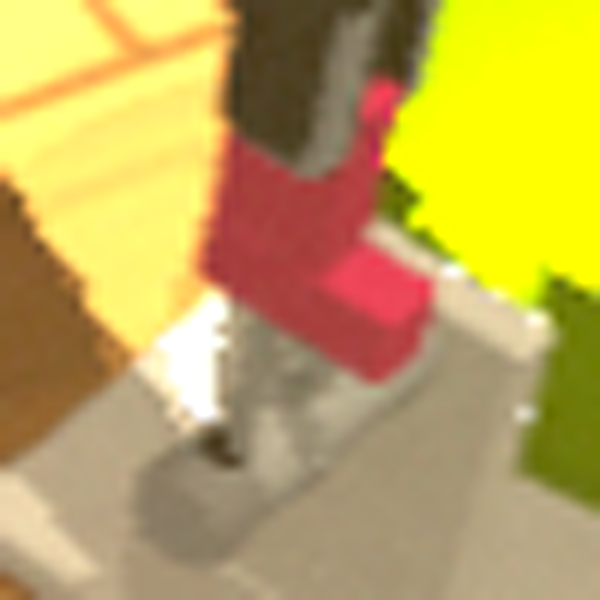

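>>> step_arm([
  [0, 0.0005, 0, 0, 0, 0],
  [0, 0.0005, 0, 0, 0, 0],
  [0, 0, 0, 0, 0, 0],
])

```text
clock: 10.87
position: [0.5895, 0.0252, 0.2029]
tcp_rot: [[0.333, -0.0, 0.943], [-0.943, -0.0, 0.333], [0.0, -1.0, -0.0]]
contact_force: [-0.4, 0.3, -0.5]
grip_width: 0.0121
```

>>> step_arm([
  [0, 0.0005, 0, 0, 0, 0],
  [0, 0.0005, 0, 0, 0, 0],
  [0, 0, 0, 0, 0, 0],
])

```text
clock: 11.12
position: [0.5895, 0.0252, 0.2019]
tcp_rot: [[0.333, -0.0, 0.943], [-0.943, -0.0, 0.333], [-0.0, -1.0, -0.0]]
contact_force: [0.6, -1.1, -0.8]
grip_width: 0.0122
```

>>> step_arm([
  [0, 0.0005, 0, 0, 0, 0],
  [0, 0.0005, 0, 0, 0, 0],
  [0, 0, 0, 0, 0, 0],
])

```text
clock: 11.37
position: [0.5894, 0.0252, 0.2009]
tcp_rot: [[0.333, -0.0, 0.943], [-0.943, -0.0, 0.333], [0.0, -1.0, -0.0]]
contact_force: [0.7, -0.1, -1.2]
grip_width: 0.012
```

Run:
```python
from h import *
rep();view("v7",360,155,50,50,12,2.2)
```

```text
t 11.37 p [0.5894 0.0252 0.2009] xang -70.53 down [-1.e-04 -1.e-04 -1.e+00] F [ 0.65 -0.15 -1.19] M [-0.08 -0.05 -0.03] w 0.012 q [ -3.8  12.9  -7.7  69.4  -0.  156.7]
```

View pics/v7.png

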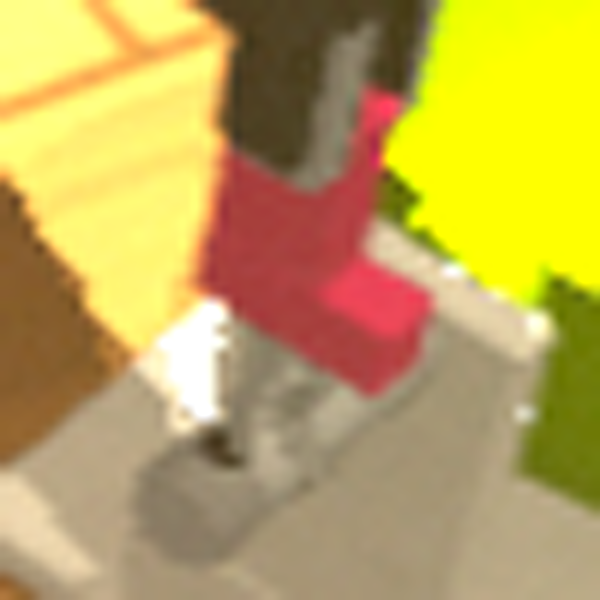

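>>> step_arm([
  [0.0005, 0, 0, 0, 0, 0],
  [0, 0, 0, 0, 0, 0],
  [0, 0, 0, 0, 0, 0],
])

```text
clock: 11.67
position: [0.5896, 0.0249, 0.201]
tcp_rot: [[0.333, -0.0, 0.943], [-0.943, 0.0, 0.333], [-0.0, -1.0, -0.0]]
contact_force: [0.4, 0.4, -0.9]
grip_width: 0.0123
```

Run:
```python
from h import *
rep()
```

```text
t 11.67 p [0.5896 0.0249 0.201 ] xang -70.53 down [-2.e-04  2.e-04 -1.e+00] F [ 0.4   0.36 -0.88] M [-0.03  0.02  0.02] w 0.0123 q [ -3.9  12.9  -7.6  69.4   0.  156.7]
```

>>> step_arm([
  [0, 0.001, 0, 0, 0, 0],
  [0, 0.001, 0, 0, 0, 0],
  [0, 0, 0, 0, 0, 0],
  [0, 0, 0, 0, 0, 0],
])

```text
clock: 12.0
position: [0.5895, 0.0248, 0.1988]
tcp_rot: [[0.333, -0.0, 0.943], [-0.943, 0.0, 0.333], [-0.0, -1.0, -0.0]]
contact_force: [-0.4, -0.2, -0.2]
grip_width: 0.012
```

Run:
```python
from h import *
rep()
```

```text
t 12.0 p [0.5895 0.0248 0.1988] xang -70.53 down [-4.e-04  1.e-04 -1.e+00] F [-0.42 -0.19 -0.23] M [ 0.04 -0.03  0.04] w 0.012 q [ -3.9  13.   -7.8  69.2   0.  156.7]
```

>>> step_arm([
  [0, 0.001, 0, 0, 0, 0],
  [0, 0.001, 0, 0, 0, 0],
  [0, 0.001, 0, 0, 0, 0],
  [0, 0, 0, 0, 0, 0],
  [0, 0, 0, 0, 0, 0],
])

```text
clock: 12.42
position: [0.5896, 0.0248, 0.1959]
tcp_rot: [[0.333, -0.0, 0.943], [-0.943, 0.0, 0.333], [-0.0, -1.0, -0.0]]
contact_force: [-0.2, 0.4, -0.7]
grip_width: 0.012
```

>>> step_arm([
  [0, 0.001, 0, 0, 0, 0],
  [0, 0.001, 0, 0, 0, 0],
  [0, 0.001, 0, 0, 0, 0],
  [0, 0, 0, 0, 0, 0],
  [0, 0, 0, 0, 0, 0],
])

```text
clock: 12.83
position: [0.5896, 0.0248, 0.1929]
tcp_rot: [[0.333, -0.0, 0.943], [-0.943, 0.0, 0.333], [-0.0, -1.0, -0.0]]
contact_force: [0.7, 0.3, -1.0]
grip_width: 0.0115
```

>>> step_arm([
  [0, 0.001, 0, 0, 0, 0],
  [0, 0.001, 0, 0, 0, 0],
  [0, 0.001, 0, 0, 0, 0],
  [0, 0, 0, 0, 0, 0],
  [0, 0, 0, 0, 0, 0],
])

```text
clock: 13.25
position: [0.5896, 0.0248, 0.1899]
tcp_rot: [[0.333, -0.0, 0.943], [-0.943, 0.0, 0.333], [-0.0, -1.0, -0.0]]
contact_force: [1.1, 0.4, -0.5]
grip_width: 0.0122
```

Run:
```python
from h import *
rep();view("v8",360,155,50,50,12,2.2)
```

```text
t 13.25 p [0.5896 0.0248 0.1899] xang -70.53 down [-2.e-04  0.e+00 -1.e+00] F [ 1.11  0.39 -0.53] M [ 0.05 -0.05 -0.  ] w 0.0122 q [ -3.9  13.3  -8.5  68.2   0.  156.7]
```

View pics/v8.png

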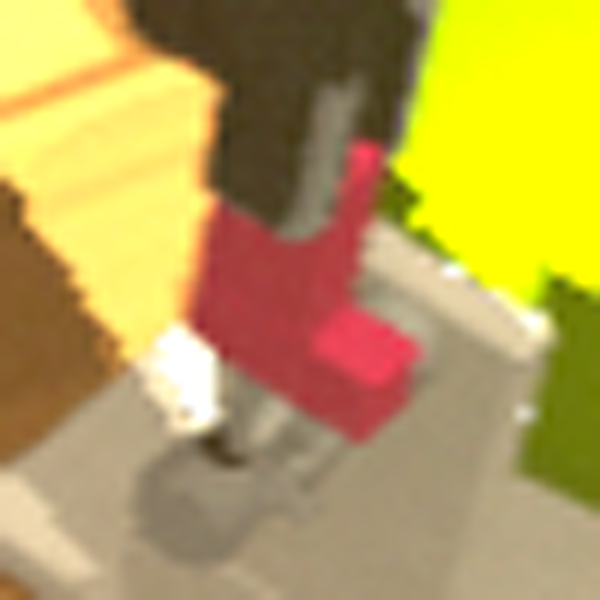

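>>> step_arm([
  [0, 0.001, 0, 0, 0, 0],
  [0, 0.001, 0, 0, 0, 0],
  [0, 0.001, 0, 0, 0, 0],
  [0, 0, 0, 0, 0, 0],
])

```text
clock: 13.63
position: [0.5895, 0.0248, 0.1867]
tcp_rot: [[0.333, -0.0, 0.943], [-0.943, 0.0, 0.333], [-0.0, -1.0, -0.0]]
contact_force: [-0.2, -0.1, -0.4]
grip_width: 0.0124
```

Run:
```python
from h import *
rep()
```

```text
t 13.63 p [0.5895 0.0248 0.1867] xang -70.53 down [-4.e-04  1.e-04 -1.e+00] F [-0.21 -0.13 -0.35] M [-0.03  0.04  0.03] w 0.0124 q [ -3.9  13.4  -8.8  67.8   0.  156.7]
```

>>> step_arm([
  [0, 0.001, 0, 0, 0, 0],
  [0, 0.001, 0, 0, 0, 0],
  [0, 0.001, 0, 0, 0, 0],
  [0, 0, 0, 0, 0, 0],
])

```text
clock: 13.97
position: [0.5897, 0.0247, 0.184]
tcp_rot: [[0.333, 0.0, 0.943], [-0.943, -0.0, 0.333], [0.0, -1.0, 0.0]]
contact_force: [-0.1, 0.1, -0.3]
grip_width: 0.0123
```

Run:
```python
from h import *
rep()
```

```text
t 13.97 p [0.5897 0.0247 0.184 ] xang -70.53 down [ 2.e-04 -1.e-04 -1.e+00] F [-0.12  0.08 -0.32] M [-0.02  0.05 -0.03] w 0.0123 q [ -3.9  13.6  -9.   67.5  -0.  156.7]
```

>>> step_arm([
  [0, 0.001, 0, 0, 0, 0],
  [0, 0.001, 0, 0, 0, 0],
  [0, 0, 0, 0, 0, 0],
])

```text
clock: 14.22
position: [0.59, 0.0247, 0.1824]
tcp_rot: [[0.333, 0.001, 0.943], [-0.943, -0.0, 0.333], [0.001, -1.0, 0.001]]
contact_force: [-0.7, -0.3, 2.0]
grip_width: 0.012
```

>>> step_arm([
  [0, 0.001, 0, 0, 0, 0],
  [0, 0.001, 0, 0, 0, 0],
  [0, 0, 0, 0, 0, 0],
])

```text
clock: 14.47
position: [0.59, 0.0246, 0.1804]
tcp_rot: [[0.333, 0.001, 0.943], [-0.943, -0.0, 0.333], [0.001, -1.0, 0.001]]
contact_force: [0.3, -0.7, 4.0]
grip_width: 0.0121
```

>>> step_arm([
  [0, 0.001, 0, 0, 0, 0],
  [0, 0.001, 0, 0, 0, 0],
  [0, 0, 0, 0, 0, 0],
])

```text
clock: 14.72
position: [0.5904, 0.0246, 0.1796]
tcp_rot: [[0.333, 0.002, 0.943], [-0.943, -0.0, 0.333], [0.001, -1.0, 0.002]]
contact_force: [-1.6, -0.4, 8.3]
grip_width: 0.0121
```

Run:
```python
from h import *
rep()
```

```text
t 14.72 p [0.5904 0.0246 0.1796] xang -70.54 down [ 2.e-03 -4.e-04 -1.e+00] F [-1.64 -0.43  8.3 ] M [-0.15  0.43 -0.01] w 0.0121 q [ -3.9  13.7  -9.3  66.8  -0.  156.7]
```

>>> step_arm([
  [0, 0.001, 0, 0, 0, 0],
  [0, 0.0005, 0, 0, 0, 0],
  [0, 0, 0, 0, 0, 0],
])

```text
clock: 14.97
position: [0.5905, 0.0246, 0.1785]
tcp_rot: [[0.333, 0.003, 0.943], [-0.943, -0.001, 0.333], [0.001, -1.0, 0.002]]
contact_force: [-2.2, -0.2, 9.8]
grip_width: 0.0119
```

>>> step_arm([
  [0, 0.001, 0, 0, 0, 0],
  [0, 0.0005, 0, 0, 0, 0],
  [0, 0, 0, 0, 0, 0],
])

```text
clock: 15.22
position: [0.5905, 0.0245, 0.177]
tcp_rot: [[0.333, 0.003, 0.943], [-0.943, -0.001, 0.333], [0.002, -1.0, 0.002]]
contact_force: [-2.2, -0.7, 8.6]
grip_width: 0.012
```

Run:
```python
from h import *
rep()
```

```text
t 15.22 p [0.5905 0.0245 0.177 ] xang -70.53 down [ 2.5e-03 -8.0e-04 -1.0e+00] F [-2.17 -0.73  8.56] M [-0.15  0.43  0.  ] w 0.012 q [ -3.9  13.8  -9.5  66.5  -0.  156.7]
```

Force has stayed under 10 N and is now levelling off, so I'll continue.

>>> step_arm([
  [0, 0.001, 0, 0, 0, 0],
  [0, 0.001, 0, 0, 0, 0],
  [0, 0, 0, 0, 0, 0],
])

```text
clock: 15.47
position: [0.5902, 0.0245, 0.1739]
tcp_rot: [[0.333, 0.002, 0.943], [-0.943, -0.001, 0.333], [0.001, -1.0, 0.001]]
contact_force: [-0.0, -1.1, 4.1]
grip_width: 0.0119
```

>>> step_arm([
  [0, 0.001, 0, 0, 0, 0],
  [0, 0.001, 0, 0, 0, 0],
  [0, 0, 0, 0, 0, 0],
])

```text
clock: 15.72
position: [0.5897, 0.0248, 0.1703]
tcp_rot: [[0.333, -0.0, 0.943], [-0.943, 0.0, 0.333], [-0.0, -1.0, -0.0]]
contact_force: [1.7, -1.1, -0.0]
grip_width: 0.0117
```

Run:
```python
from h import *
rep();view("v9",360,155,50,50,12,2.2)
```

```text
t 15.72 p [0.5897 0.0248 0.1703] xang -70.54 down [-1.e-04  1.e-04 -1.e+00] F [ 1.71 -1.09 -0.02] M [-0.14 -0.27 -0.01] w 0.0117 q [ -3.9  14.1 -10.   65.9   0.  156.7]
```

View pics/v9.png

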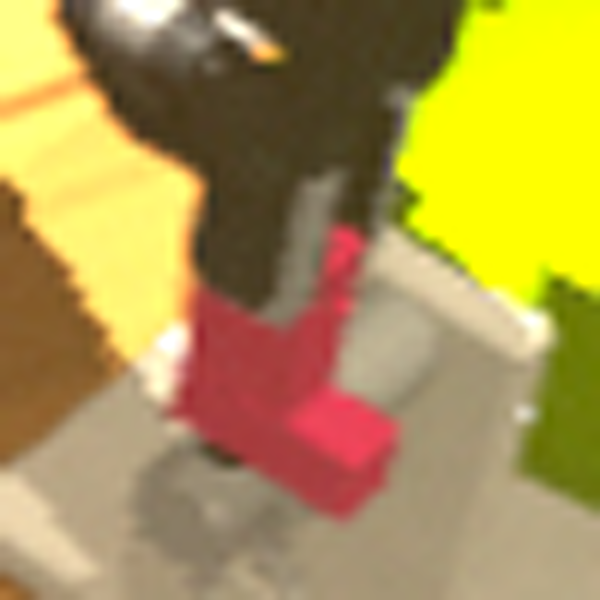

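>>> step_arm([
  [0, 0.001, 0, 0, 0, 0],
  [0, 0.001, 0, 0, 0, 0],
  [0, 0.001, 0, 0, 0, 0],
  [0, 0, 0, 0, 0, 0],
])

```text
clock: 16.1
position: [0.5892, 0.025, 0.1671]
tcp_rot: [[0.333, -0.001, 0.943], [-0.943, 0.001, 0.333], [-0.001, -1.0, -0.001]]
contact_force: [1.9, 0.2, -1.3]
grip_width: 0.0123
```

>>> step_arm([
  [0, 0.001, 0, 0, 0, 0],
  [0, 0.0005, 0, 0, 0, 0],
  [0, 0, 0, 0, 0, 0],
])

```text
clock: 16.35
position: [0.5891, 0.0249, 0.1658]
tcp_rot: [[0.333, -0.001, 0.943], [-0.943, 0.0, 0.333], [-0.001, -1.0, -0.001]]
contact_force: [0.6, 0.4, -0.7]
grip_width: 0.0121
```

>>> step_arm([
  [0, 0.0005, 0, 0, 0, 0],
  [0, 0.0005, 0, 0, 0, 0],
  [0, 0, 0, 0, 0, 0],
])

```text
clock: 16.6
position: [0.5893, 0.0247, 0.1653]
tcp_rot: [[0.333, -0.001, 0.943], [-0.943, -0.0, 0.333], [-0.0, -1.0, -0.001]]
contact_force: [-1.4, 0.6, -0.4]
grip_width: 0.0122
```

>>> step_arm([
  [0, 0.0005, 0, 0, 0, 0],
  [0, 0.0005, 0, 0, 0, 0],
  [0, 0, 0, 0, 0, 0],
])

```text
clock: 16.85
position: [0.5896, 0.0248, 0.165]
tcp_rot: [[0.333, 0.0, 0.943], [-0.943, -0.0, 0.333], [0.0, -1.0, 0.0]]
contact_force: [-2.0, 0.1, 2.9]
grip_width: 0.0115
```

>>> step_arm([
  [0, 0.0005, 0, 0, 0, 0],
  [0, 0.0005, 0, 0, 0, 0],
  [0, 0, 0, 0, 0, 0],
])

```text
clock: 17.1
position: [0.5898, 0.0248, 0.1649]
tcp_rot: [[0.333, 0.001, 0.943], [-0.943, -0.0, 0.333], [0.0, -1.0, 0.001]]
contact_force: [-2.6, -0.0, 7.4]
grip_width: 0.0117
```

>>> step_arm([
  [0, 0.0005, 0, 0, 0, 0],
  [0, 0.0005, 0, 0, 0, 0],
  [0, 0, 0, 0, 0, 0],
])

```text
clock: 17.35
position: [0.59, 0.0248, 0.1648]
tcp_rot: [[0.333, 0.002, 0.943], [-0.943, -0.0, 0.333], [0.001, -1.0, 0.001]]
contact_force: [-3.4, 0.2, 10.6]
grip_width: 0.012
```

Run:
```python
from h import *
rep();view("v10",360,155,50,50,12,2.2)
```

```text
t 17.35 p [0.59   0.0248 0.1648] xang -70.53 down [ 1.5e-03 -2.0e-04 -1.0e+00] F [-3.36  0.2  10.61] M [ 0.11  0.99 -0.03] w 0.012 q [ -3.9  14.3 -10.5  65.2  -0.  156.7]
```

View pics/v10.png

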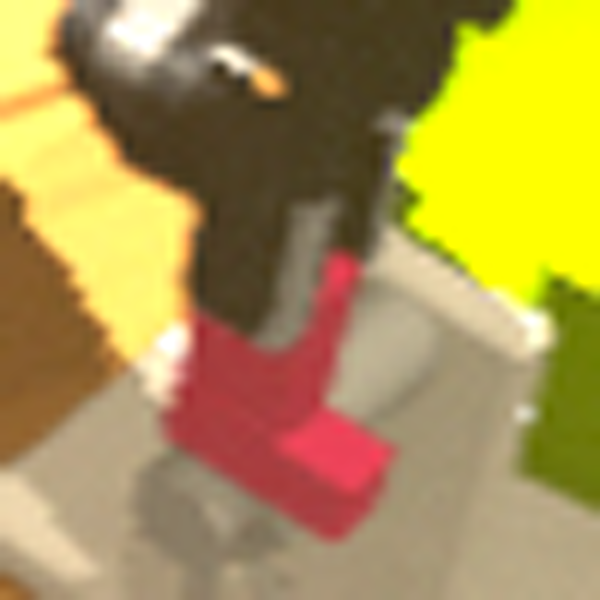

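>>> step_arm([
  [0, -0.001, 0, 0, 0, 0],
  [0, -0.001, 0, 0, 0, 0],
  [0, 0, 0, 0, 0, 0],
  [0, 0, 0, 0, 0, 0],
])

```text
clock: 17.73
position: [0.5898, 0.0248, 0.165]
tcp_rot: [[0.333, 0.001, 0.943], [-0.943, -0.0, 0.333], [0.0, -1.0, 0.001]]
contact_force: [-1.9, -0.3, 5.6]
grip_width: 0.0119
```

>>> step_arm([
  [0, 0, 0, 0, 0, 0],
  [0, 0, 0, 0, 0, 0],
  [0, 0, 0, 0, 0, 0],
  [0, 0, 0, 0, 0, 0],
  [0, 0, 0, 0, 0, 0],
], grip=0)

```text
clock: 18.15
position: [0.5895, 0.0248, 0.1641]
tcp_rot: [[0.333, -0.001, 0.943], [-0.943, 0.0, 0.333], [-0.0, -1.0, -0.0]]
contact_force: [-0.0, 0.1, -0.3]
grip_width: 0.0428
```

Run:
```python
from h import *
rep();view("v11",360,155,50,50,12,2.2)
```

```text
t 18.15 p [0.5895 0.0248 0.1641] xang -70.53 down [-5.e-04  0.e+00 -1.e+00] F [-0.01  0.14 -0.26] M [-0.01 -0.03  0.03] w 0.0428 q [ -3.9  14.3 -10.5  65.2   0.  156.7]
```

View pics/v11.png

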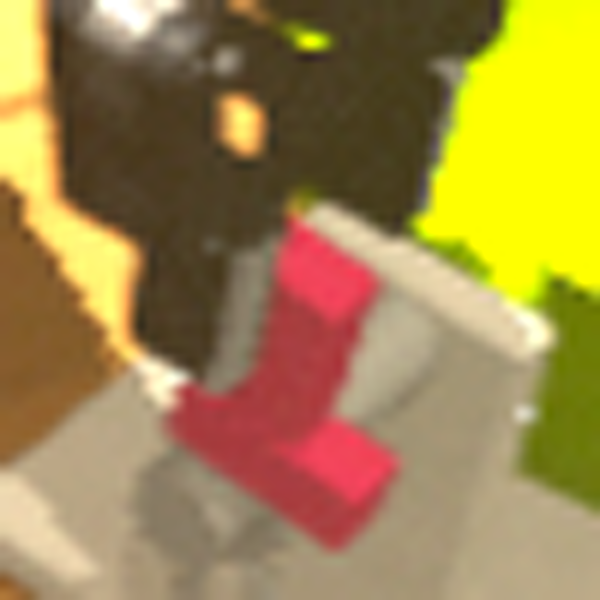

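>>> step_arm([
  [0, -0.004, 0, 0, 0, 0],
  [0, -0.008, 0, 0, 0, 0],
  [0, -0.012, 0, 0, 0, 0],
  [0, -0.016, 0, 0, 0, 0],
  [0, -0.02, 0, 0, 0, 0],
  [0, -0.02, 0, 0, 0, 0],
  [0, -0.02, 0, 0, 0, 0],
  [0, -0.02, 0, 0, 0, 0],
  [0.01, -0.01, 0, 0, 0, 0],
  [0.018, 0, 0, 0, 0, 0],
])

```text
clock: 19.03
position: [0.6009, -0.0013, 0.2995]
tcp_rot: [[0.335, 0.008, 0.942], [-0.942, -0.0, 0.335], [0.003, -1.0, 0.007]]
contact_force: [0.8, -0.3, -0.0]
grip_width: 0.0424
```

>>> step_arm([
  [0.02, 0, 0, 0, 0, 0],
  [0.02, 0, 0, 0, 0, 0],
  [0.02, 0, 0, 0, 0, 0],
  [0.02, 0, 0, 0, 0, 0],
  [0.02, 0, 0, 0, 0, 0],
  [0.02, 0, 0, 0, 0, 0],
  [0.02, 0, 0, 0, 0, 0],
  [0.02, 0, 0, 0, 0, 0],
  [0.01, 0, 0, 0, 0, 0],
  [0, 0, 0, 0, 0, 0],
])

```text
clock: 19.87
position: [0.6562, -0.1645, 0.2943]
tcp_rot: [[0.331, 0.0, 0.944], [-0.944, -0.001, 0.331], [0.001, -1.0, -0.0]]
contact_force: [0.0, -0.1, -0.3]
grip_width: 0.0424
```

Run:
```python
from h import *
rep();view("v12",360,145,50,60,10,1.0)
b=arm.snapshot("top")[:,:,::-1]
a=cv2.imread("pics/v12full.png")
cv2.imwrite("pics/v12b.png",np.vstack([cv2.resize(a,(480,300)),cv2.resize(b,(480,300))]))
r=lambda im,x,y,w,h,s:cv2.resize(im[y:y+h,x:x+w],None,fx=s,fy=s,interpolation=cv2.INTER_CUBIC)
o=r(a,360,150,40,50,10);model(o,"scene",(.5878,.0255),19.45,.135,360,150,10)
cv2.imwrite("pics/v12c.png",np.hstack([o,r(b,230,160,40,50,10)]))
```

```text
t 19.87 p [ 0.6562 -0.1645  0.2943] xang -70.68 down [ 2.e-04 -7.e-04 -1.e+00] F [ 0.01 -0.13 -0.33] M [ 0.01 -0.03 -0.01] w 0.0424 q [-19.5  19.8  12.5  82.8  -0.  141.2]
```

View pics/v12b.png

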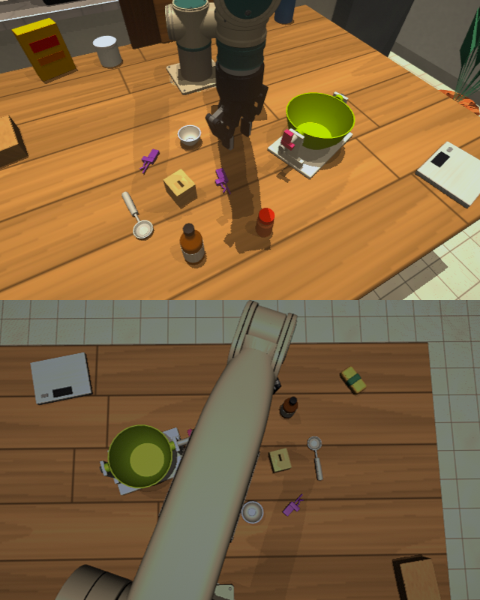

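View pics/v12c.png

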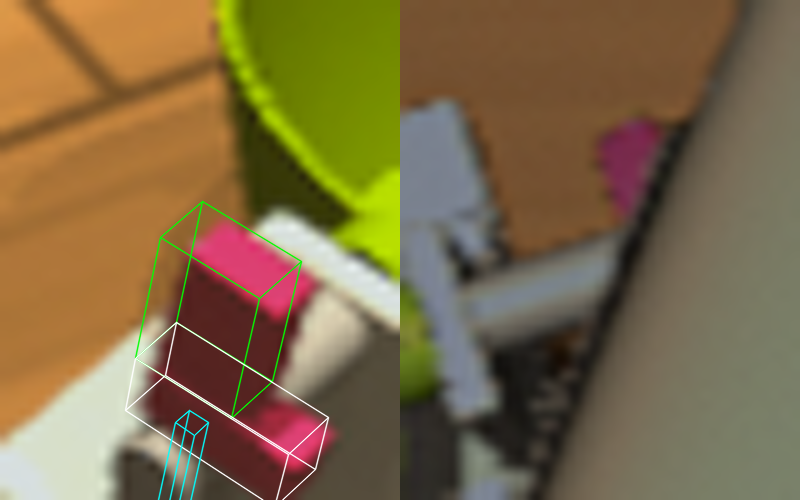

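View pics/v12.png

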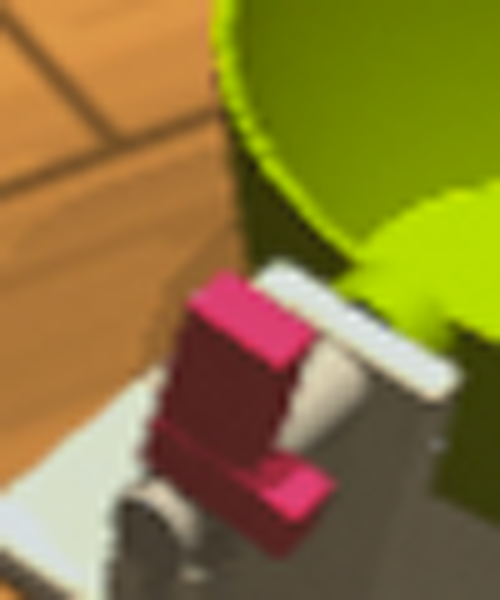

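```bash
cat > fit3.py <<'E'
from fit import *
def cbox(seat,yaw,tilt,roll,th,x0,x1,z0,z1):
    from scipy.spatial.transform import Rotation as Ro
    R=Ro.from_euler("ZYX",[yaw,tilt,roll],degrees=True).as_matrix();k=th/2
    return [R@np.array([x,y,z])+seat for z in(z0,z1) for x,y in((x0,-k),(x1,-k),(x1,k),(x0,k))]
def boxes(v):
    seat=v[:3];return [cbox(seat,v[3],v[4],v[5],v[6],-.012,.012,.016,.051),cbox(seat,v[3],v[4],v[5],v[6],-.012,.026,0,.016)]
def rend3(v,x,y,w,h,cam):
    m=np.zeros((h*S,w*S),np.uint8)
    for b in boxes(v):
        q=np.array([(proj(cam,X)-[x,y]+.5)*S for X in b]);cv2.fillConvexPoly(m,cv2.convexHull((q*16).round().astype(np.int32)),255,shift=4)
    return cv2.resize(m,(w,h),interpolation=cv2.INTER_AREA)/255.
STEP=np.array([.004,.004,.003,6,5,5,-.002])
def fit3(im,v0,free,x,y,w,h,cam="scene"):
    s=im.astype(float)[y:y+h,x:x+w];T=((s[...,2]>1.6*s[...,1]+8)&(s[...,0]>.95*s[...,1])).astype(float)
    v0=np.array(v0,float);best=None
    def full(u):
        v=v0.copy();v[free]=u;return v
    f=lambda u:np.abs(rend3(full(u),x,y,w,h,cam)-T).sum()
    for sg in(1,-1):
        sim=[v0[free]]+[v0[free]+sg*STEP[free]*np.eye(len(free))[i] for i in range(len(free))]
        r=minimize(f,v0[free],method="Nelder-Mead",options=dict(initial_simplex=np.array(sim),maxiter=900,xatol=1e-5,fatol=1e-3))
        r=minimize(f,r.x,method="Nelder-Mead",options=dict(maxiter=600))
        if best is None or r.fun<best.fun:best=r
    return full(best.x),best.fun,T
E
python3 - <<'E'
from fit3 import *
for nm,v0,x,y,w,h in(("scene0",(.5235,-.2668,.06,13,0,0,.014),220,205,45,55),("v12full",(.5895,.0255,.135,19.5,0,0,.014),360,155,45,55)):
    im=cv2.imread(f"pics/{nm}.png")
    for free in([0,1],[0,1,6],[0,1,3,6],[0,1,3,4,6],[0,1,2,4,6],[0,1,4,5,6]):
        v,c,T=fit3(im,v0,free,x,y,w,h);print(nm,free,v.round(4),round(c,1),int(T.sum()))
    if nm=="v12full":print("\n".join("".join(".#"[int(q)] for q in r) for r in T))
E
```

```text
scene0 [0, 1] [ 0.5206 -0.2661  0.06   13.      0.      0.      0.014 ] 100.8 195
scene0 [0, 1, 6] [ 5.201e-01 -2.666e-01  6.000e-02  1.300e+01  0.000e+00  0.000e+00
  8.400e-03] 40.8 195
scene0 [0, 1, 3, 6] [ 5.20000e-01 -2.66600e-01  6.00000e-02  1.35503e+01  0.00000e+00
  0.00000e+00  8.40000e-03] 40.7 195
scene0 [0, 1, 3, 4, 6] [ 5.17500e-01 -2.67100e-01  6.00000e-02  1.47576e+01  5.60780e+00
  0.00000e+00  8.10000e-03] 38.6 195
scene0 [0, 1, 2, 4, 6] [ 5.1420e-01 -2.6610e-01  5.4500e-02  1.3000e+01  3.9098e+00  0.0000e+00
  8.5000e-03] 38.3 195
scene0 [0, 1, 4, 5, 6] [ 5.1620e-01 -2.6660e-01  6.0000e-02  1.3000e+01  8.2922e+00  1.6449e+00
  9.4000e-03] 38.4 195
v12full [0, 1] [5.899e-01 2.820e-02 1.350e-01 1.950e+01 0.000e+00 0.000e+00 1.400e-02] 231.8 153
v12full [0, 1, 6] [ 5.888e-01  3.100e-02  1.350e-01  1.950e+01  0.000e+00  0.000e+00
 -8.000e-04] 153.7 153
v12full [0, 1, 3, 6] [ 5.8890e-01  3.3600e-02  1.3500e-01 -5.0002e+00  0.0000e+00  0.0000e+00
  1.0000e-04] 150.8 153
v12full [0, 1, 3, 4, 6] [ 6.01000e-01  3.08000e-02  1.35000e-01 -1.25717e+01 -2.29972e+01
  0.00000e+0
[... 2083 characters left out ...]
..........
........................#.######.............
..........................#####..............
..........................####...............
............................#................
............................#................
.............................................
.............................................
.............................................
.............................................
.............................................
.............................................
.............................................
.............................................
.............................................
.............................................
```

>>> step_arm([
  [0.0153, 0, -0.032, 0, 0, 0],
  [0.0153, 0, -0.032, 0, 0, 0],
  [0.0153, 0, -0.032, 0, 0, 0],
  [0.0153, 0, -0.032, 0, 0, 0],
  [0.0153, 0, -0.032, 0, 0, 0],
  [0.0153, 0, -0.032, 0, 0, 0],
  [0.0153, 0, -0.032, 0, 0, 0],
  [0.0153, 0, -0.032, 0, 0, 0],
  [0.0153, 0, -0.032, 0, 0, 0],
  [0.0153, 0, -0.032, 0, 0, 0],
])

```text
clock: 20.8
position: [0.4039, -0.4123, 0.2951]
tcp_rot: [[0.335, 0.001, 0.942], [-0.942, -0.0, 0.335], [0.0, -1.0, 0.0]]
contact_force: [0.3, 0.2, 0.5]
grip_width: 0.0426
```

Run:
```python
from h import *
rep()
a=arm.snapshot("scene")[:,:,::-1];b=arm.snapshot("top")[:,:,::-1]
cv2.imwrite("pics/w_s.png",a);cv2.imwrite("pics/w_t.png",b)
for q in("clip_grip","clip_seat","clip_tip","pin_root"):
    for n in("scene","top"):print(q,n,[(np.round(d["uv"],1).tolist(),round(d["conf"],2)) for d in arm.pinpoint(q,n)[:3]])
print(a[168:186:2,376:392:2].tolist()[5])
r=lambda im,x,y,w,h,s:cv2.resize(im[y:y+h,x:x+w],None,fx=s,fy=s,interpolation=cv2.INTER_CUBIC)
cv2.imwrite("pics/w_c.png",np.hstack([r(a,365,160,40,50,10),r(b,230,160,40,50,10)]))
cv2.imwrite("pics/w_f.png",cv2.resize(b,(640,400)))
```

```text
t 20.8 p [ 0.4039 -0.4123  0.2951] xang -70.43 down [ 5.e-04 -0.e+00 -1.e+00] F [0.28 0.22 0.46] M [ 0.   -0.03  0.01] w 0.0426 q [-52.    9.3  -0.8  79.9   0.  108.4]
clip_grip scene [([386.8, 180.2], 0.73), ([208.2, 206.6], 0.68), ([292.0, 228.2], 0.67)]
clip_grip top [([321.5, 214.6], 0.75), ([382.7, 280.2], 0.72), ([256.0, 182.4], 0.6)]
clip_seat scene [([298.3, 243.2], 0.78), ([378.8, 186.4], 0.67)]
clip_seat top [([393.5, 274.8], 0.83), ([321.0, 204.2], 0.77), ([420.0, 211.1], 0.53)]
clip_tip scene [([185.3, 229.5], 0.63), ([304.9, 260.4], 0.55), ([371.9, 201.7], 0.54)]
clip_tip top [([330.1, 190.6], 0.69), ([402.9, 258.6], 0.59), ([370.1, 213.4], 0.56)]
pin_root scene [([390.2, 183.5], 0.6)]
pin_root top [([236.8, 190.4], 0.87)]
[[44, 94, 137], [30, 38, 84], [28, 34, 82], [41, 37, 107], [98, 56, 205], [106, 61, 207], [104, 59, 207], [96, 55, 204]]
```

View pics/w_c.png

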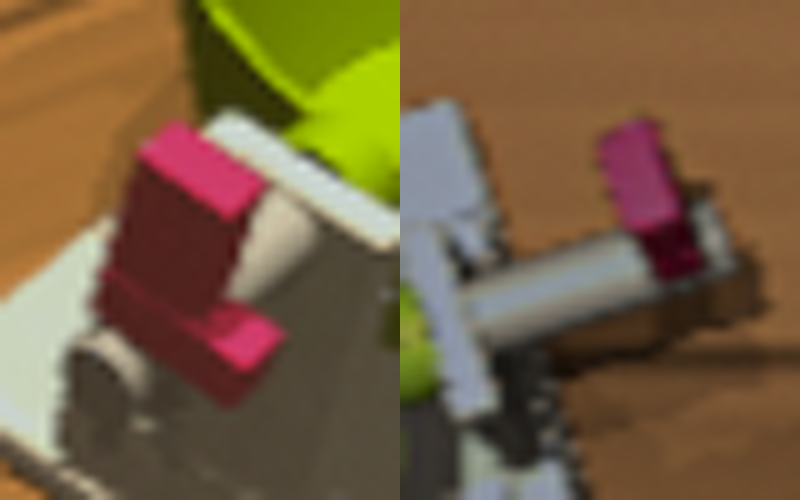

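View pics/w_f.png

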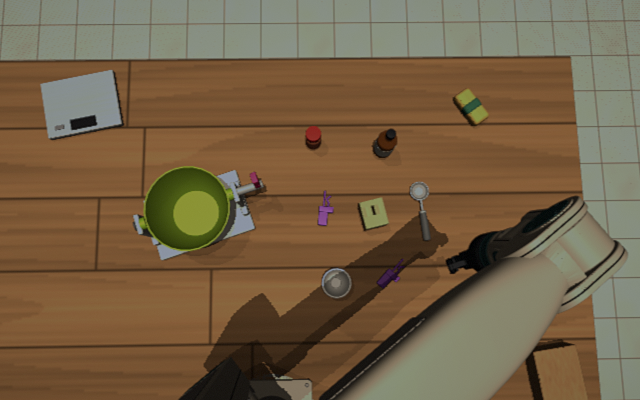

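```bash
sed -i 's/T=((s.*$/T=(s[...,2]>1.95*s[...,1]).astype(float)/' fit3.py
cat > joint.py <<'E'
from fit3 import *
def joint(a,b,v0,free,wa,wb,ob=(0,0)):
    # calib offsets: px shift of each camera free (last 2 of u for top rel. scene)
    Ts=[]
    for im,(x,y,w,h) in((a,wa),(b,wb)):
        s=im.astype(float)[y:y+h,x:x+w];Ts.append((s[...,2]>1.95*s[...,1]).astype(float))
    v0=np.array(v0,float)
    def full(u): v=v0.copy();v[free]=u;return v
    def f(u):
        v=full(u);return np.abs(rend3(v,*wa,"scene")-Ts[0]).sum()+np.abs(rend3(v,*wb,"top")-Ts[1]).sum()
    best=None
    for sg in(1,-1):
        sim=np.array([v0[free]]+[v0[free]+sg*STEP[free]*np.eye(len(free))[i] for i in range(len(free))])
        r=minimize(f,v0[free],method="Nelder-Mead",options=dict(initial_simplex=sim,maxiter=900,xatol=1e-5,fatol=1e-3))
        r=minimize(f,r.x,method="Nelder-Mead",options=dict(maxiter=900))
        if best is None or r.fun<best.fun:best=r
    return full(best.x),best.fun,[int(t.sum()) for t in Ts]
E
python3 - <<'E'
from joint import *
a0,b0,a1,b1=[cv2.imread(f"pics/{n}.png") for n in("scene0","top0","w_s","w_t")]
for nm,a,b,v0,wa,wb in(("rack",a0,b0,(.5235,-.2668,.06,13,0,0,.014),(220,205,45,55),(355,190,40,40)),("pin",a1,b1,(.5895,.025,.135,19.5,0,0,.014),(365,160,40,50),(240,165,25,30))):
    for free in([0,1],[0,1,6],[0,1,3,6],[0,1,4,6],[0,1,4,5,6],[0,1,2,3,4,5,6]):
        v,c,T=joint(a,b,v0,free,wa,wb);print(nm,free,v.round(4).tolist(),round(c,1),T)
for n in("scene","top"):c=C[n];print(n,-c["R"].T@c["t"])
E
```

```text
rack [0, 1] [0.5221, -0.2676, 0.06, 13.0, 0.0, 0.0, 0.014] 126.1 [234, 64]
rack [0, 1, 6] [0.5225, -0.2672, 0.06, 13.0, 0.0, 0.0, 0.0098] 81.0 [234, 64]
rack [0, 1, 3, 6] [0.5223, -0.267, 0.06, 10.8167, 0.0, 0.0, 0.0101] 80.5 [234, 64]
rack [0, 1, 4, 6] [0.5238, -0.2671, 0.06, 13.0, -1.4099, 0.0, 0.0096] 80.8 [234, 64]
rack [0, 1, 4, 5, 6] [0.5233, -0.2676, 0.06, 13.0, -0.9671, -1.4597, 0.0095] 80.4 [234, 64]
rack [0, 1, 2, 3, 4, 5, 6] [0.5233, -0.2679, 0.0648, 12.8953, 2.8114, -0.3981, 0.0097] 71.3 [234, 64]
pin [0, 1] [0.5912, 0.0255, 0.135, 19.5, 0.0, 0.0, 0.014] 107.7 [309, 92]
pin [0, 1, 6] [0.5917, 0.026, 0.135, 19.5, 0.0, 0.0, 0.0096] 76.2 [309, 92]
pin [0, 1, 3, 6] [0.5913, 0.0264, 0.135, 14.8946, 0.0, 0.0, 0.0094] 73.7 [309, 92]
pin [0, 1, 4, 6] [0.5896, 0.0256, 0.135, 19.5, 3.627, 0.0, 0.0094] 70.6 [309, 92]
pin [0, 1, 4, 5, 6] [0.5911, 0.0239, 0.135, 19.5, 1.9778, -5.117, 0.0062] 63.5 [309, 92]
pin [0, 1, 2, 3, 4, 5, 6] [0.5912, 0.0237, 0.1377, 17.4073, 3.524, -2.9272, 0.0078] 53.5 [309, 92]
scene [ 0.99454885 -0.35620224  0.72832117]
top [ 0.37178047 -0.10749595  1.26335611]
```

Run:
```python
from fit3 import *
a1,b1=[cv2.imread(f"pics/{n}.png") for n in("w_s","w_t")]
rows=[]
for v in((.5905,.0252,.135,19.5,0,0,.0125),(.5896,.0252,.135,19.5,4,0,.0125)):
    r=[]
    for n,im,x,y in(("scene",a1,365,165),("top",b1,238,165)):
        s=10;o=cv2.resize(im[y:y+30 if n=="top" else y+40,x:x+40],(400,300 if n=="top" else 400),interpolation=cv2.INTER_CUBIC)
        for B in boxes(v):draw(o,n,B,x,y,s,(0,255,0))
        r.append(o[:300])
    rows.append(np.hstack(r))
cv2.imwrite("pics/w_m.png",np.vstack(rows))
```

```text
(no output)
```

View pics/w_m.png

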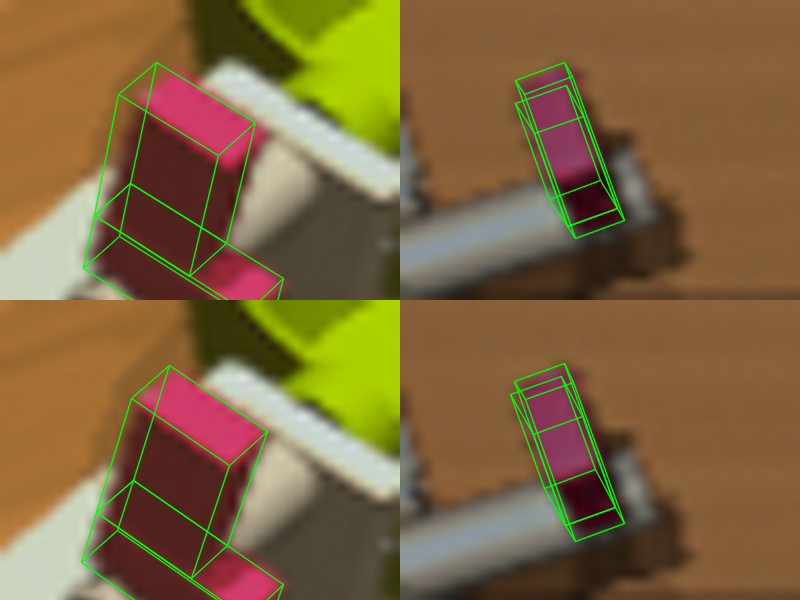

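Run:
```python
from h import *
print(arm.sign_off());rep()
```

```text
the job is handed in; nothing more can be done
None
the job is handed in; nothing more can be done
```

The pink-gripped clip is pressed home in the trunnion pin and released, and I handed the job in at about 21 s of the 72 s allowed. No verdict was reported.

- **Insertion:** I lifted the clip from the rack and turned it in line with the pin. Small steps with force checks found the hole. The only correction needed was 0.5 mm along the pin. The push peaked at about 10 N, dropped to about 0 as the leg snapped round the shank, then rose steeply at the stop. I pressed the stop to about 10.6 N, so 25 N was never approached.
- **Last pictures:** The clip stayed on the pin after release, with its shoulder on top and its position unchanged as the arm withdrew. The bottle, jar, ramekin, spoon and purple look-alikes looked untouched, and the gripper was well clear.
- **Tilt:** Overlaying the clip's shape on the final pictures suggests it leans about 4° towards the sprung-leg side. That is within the play of the hole, and I left it rather than gripping it again.
- **Checks that disagreed:** The two cameras differed by 2 to 3 mm on the hole position. The automatic outline fits of the clip were rough. Its seated height relied mainly on the hard stop, which came about 1 mm above where I predicted. That is within the uncertainty of the grasp height.

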